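# Carry the tilting motor mast upright to the steel tray

### The arm

A 6-joint arm with a two-finger parallel gripper is mounted at the origin on the work surface. World frame = base frame: x ahead of the robot, y to its left, z up, the work surface at z = 0. Lengths are in m, angles in rad, forces in N, time in s.
With the tool pointing down it reaches from about 0.425 to 0.95 m from the base axis. Payload 3.5 kg.
Tool frame: the origin (TCP) lies on the mounting face of the last link; the fingertips stand 173 mm ahead of it and the grasp point (between the pads) lies 155 mm ahead of it; z points along the fingers, y is the line along which they close (so a half turn about z gives the same grasp; the last joint's range is limited). The gripper opens to 85 mm and grips with 20 to 120 N. Pads are 22 mm wide; open, the fingers measure 114 mm over their backs; the gripper's body (76 mm by 85 mm) begins 54 mm behind the grasp point. The pads swing forward as they close: fully open they stand 13 mm farther back than shut.
Start: joints at [-1.37, 0.286, 1.577, -0, 1.279, -0.15], TCP at [0.232, -0.634, 0.405] pointing down, gripper open.
Joint ranges: [-2.77, 2.77], [-0.9, 2.22], [0.21, 2.48], [-1.53, 4.67], [0.24, 2.81], [-2.84, 2.84]. Speed limits (rad/s): [2.79, 2.79, 3.14, 3.14, 3.14, 3.14].

### API

Orientations are given as a 3x3 rotation matrix whose columns are the frame's x, y, z axes.
In Python, from workcell import robot gives the robot as it stands.
- The arm moves only by the shell command python3 -m crank 'ROWS' [FORCE]. ROWS is JSON, a list of rows, each a list of 3 entries, a list of its own where there are three numbers: the opening, from -1 (shut) to 1 (fully open), then the shift along the tool's x, y, z in m, then the turn about the tool's z in degrees. A call has 1 to 10 rows; each row shifts and turns the commanded pose from where the row before left it, along the tool's axes as they then stand; what a row does not reach is not made up. A row lasts 1/12 s, in which the tool goes at most 41.7 mm and 7.16 degrees, less where a joint would pass 70% of its speed; a pose out of reach is approached as far as the arm can. A call with a gripper value outside its range is refused whole. The fingers move at their own pace and stop on an object; FORCE is the grip in N (left out, the last holds). Time passes only in rows, so rows that do not move let the fingers close. It gives the time, the measured TCP pose, the force, the opening and the grip force at its end, in the units of the state.
- robot.read_state(): the state, without advancing time (a new reading comes with each control period).
- robot.get_image(name): name is "scene" or "side" or "wrist"; returns the picture (400x640x3 uint8, red, green, blue); there is no depth.
- robot.camera_model(name): a dict with "fx", "fy", "cx", "cy" (pixels), "cam_to_world" (4x4, takes a point from camera to world coordinates). Camera axes: x right, y down, z forward; pixel columns grow to the right and rows downward; lengths in m; the calibration is good to about 2 mm. A picture is of the moment at which its call begins: read the wrist's pose just before it. camera_model takes no time and is no camera call; for the wrist camera it gives the pose at the moment of the call.
- robot.hand_in(): hands the job in; it is judged then, once.
The state is a dict: "clock": time; "joint_pos": joint angles; "dq": joint speeds; "effort": joint torques, N m; "position": TCP position; "ee_rot": TCP orientation; "ft_force": force on the tool from outside, world axes, zero at the start; "ft_torque": the same for the moment, N m; "grip_width": finger opening in m; "gripper_force": force on a finger pad.
Only numpy, scipy, OpenCV 4.12 (cv2) and the standard library are available. Lean on these libraries where they do the work, as an engineer would, in place of code of your own. Each camera call takes 0.05 s, during which the arm holds its last target. There are 200 camera calls.

### The job

Lift the motor carrier off the green mat by its yellow handle, bring its leaning mast upright off its stop with the base about level, and hold it so, still over the mat, for four seconds. Then carry it over to the steel tray with the mast kept upright and the base about level, hold it there just above the tray for two seconds, set it down gently inside the tray, in line with it, while the mast is still upright, and let go (the mast may then sink onto its stop). Do not touch the mast with the robot and leave everything else alone.

Things in the scene. Friction and masses are not known exactly. Their poses are not given: they have to be found in the camera images.
- carrier: Loose carrier base, 0.60 kg. Origin: underside of its plate, below the handle's middle; x along the plate towards the mast, y left, z up. Aluminium plate 345 x 110 x 10 mm, x = -155 to 190 mm. Dark counterweight at x = -153 to -87 mm, up to z = 40; the whole balances near the handle. Blue cheeks at x = 133 and 167 mm hold the mast's pivot.
- handle (a point): Point to grip on the carrier's yellow handle, x = y = 0, z = 110 mm in the carrier's frame. The handle is a bar 90 mm long along the carrier's x, 24 mm thick along y, from z = 80 to 120 mm, on two black posts: pinch it across y from above.
- pivot (a point): The mast's pivot, fixed on the carrier at x = 150, y = 0, z = 45 mm. The mast turns about the carrier's x axis between stops at +-0.35 rad to the base. No spring, no dry friction, but an oil damper of 0.30 N m per rad/s between base and mast, so rolling the base about x drags the mast along: mast roll rate = base roll rate + mast lean / T, T about 0.75 s (0.6 to 1 s with the mass).
- mast: Top-heavy mast, nominally 0.25 kg (+-25 %): white post, diameter 16, with a red disc, diameter 72, and six steel motors with copper ends; 213 mm long, centre of mass 170 mm from the pivot, inertia about it 0.0077 kg m2. Origin on the pivot, x as the carrier's, z up the post. Starts leaning 0.35 rad on the stop to the carrier's -y (positive turn about x); unstable upright.
- mast_top (a point): Middle of the copper ends at the mast's top, on its axis, 213 mm from the pivot.
- mat: The green mat on the table on which the carrier starts, fixed, 400 x 200 mm, 4 mm thick (top at z = 4 mm). Origin on the table; the mat spans x = -180 to +220 mm, y = -100 to +100 mm in its own frame. The carrier stands near its origin, roughly in line with it.
- tray: The steel tray, fixed on the table, inside 422 x 202 mm, floor top 4 mm above its origin, rim 20 mm above it. Origin on the table where the carrier's origin belongs (20 mm from the middle of the tray towards the robot); its x axis points the way the carrier's x must point. Inside it spans x = -191 to +231 mm, y = -101 to +101 mm.
- cleaner: Bystander: white cleaner bottle, red cap, diameter 60, height 140 (mm). Leave alone.
- flux: Bystander: amber jar, diameter 56, height 70 (mm). Leave alone.
- driver: Bystander: screwdriver with orange handle, lying flat, 200 long (mm). Leave alone.
- solder: Bystander: grey spool, diameter 60, height 40 (mm). Leave alone.
- cup: Bystander: blue open cup, diameter 80, height 80 (mm). Leave alone.
- magnet: Bystander: dark ring, outer diameter 50, height 20 (mm). Leave alone.

How it is judged:
By the outcome, as a careful person would: the job done as asked, in the order asked, and still so for the second after the job is handed in, with the robot touching nothing.
It also fails if it takes over 69 s, if anything falls off the work surface, if the arm or the gripper's body presses on something with over 40 N, if the wrist force passes 120 N, or if a joint passes its speed limit or range.

## Working session

There is one attempt and no reset: what is moved stays moved. The work goes in short steps, Python scripts to look and compute and a shell command to move; the robot and the scene stay as the last step left them, time stands still between calls to the robot, and variables do not carry over. Pictures are saved under pics/ and viewed, at most 10 in all, crops included, and the job is handed in when it is done.

```bash
ls -la; mkdir -p pics; python3 -m crank --help 2>&1 | head -30; python3 - <<'E'
from workcell import robot
import cv2, numpy as np
np.set_printoptions(precision=4,suppress=True)
a=robot.get_image("scene");b=robot.get_image("side")
np.savez("pics/i0.npz",a=a,b=b)
cv2.imwrite("pics/scene0.png",a[:,:,::-1]);cv2.imwrite("pics/side0.png",b[:,:,::-1])
for n in("scene","side","wrist"):
  m=robot.camera_model(n);print(n,m["fx"],m["cx"],m["cy"]);print(np.array(m["cam_to_world"]))
s=robot.read_state();print(s)
E
```

```text
total 12
drwxr-xr-x  3 agent agent 4096 Nov 30 00:57 .
drwxr-xr-x 23 root  root  4096 Nov 30 00:57 ..
drwxr-xr-x  2 agent agent 4096 Nov 30 00:57 pics
invalid input: not JSON, or not a number
scene 454.1425286061918 325.49169643141454 195.43240165918328
[[ 0.2676  0.592  -0.7602  1.7517]
 [ 0.9634 -0.1757  0.2023 -0.2964]
 [-0.0138 -0.7866 -0.6173  1.0713]
 [ 0.      0.      0.      1.    ]]
side 443.6200508853223 316.48717854415406 197.0443305751758
[[-0.7963 -0.466   0.3856 -0.0177]
 [-0.6048  0.6047 -0.5182  0.8368]
 [ 0.0083 -0.6459 -0.7634  1.3718]
 [ 0.      0.      0.      1.    ]]
wrist 296.49231059542035 313.50506436400906 197.9262863017871
[[ 0.3444 -0.8911 -0.2954  0.3074]
 [-0.9388 -0.328  -0.1049 -0.6054]
 [-0.0034  0.3135 -0.9496  0.3729]
 [ 0.      0.      0.      1.    ]]
{'clock': 0.1, 'joint_pos': array([-1.37  ,  0.2871,  1.578 ,  0.    ,  1.2786, -0.15  ]), 'dq': array([ 0.001 , -0.0016, -0.0048, -0.0007,  0.0023,  0.0011]), 'effort': array([  0.0008, -40.7297, -29.37  ,  -0.0002,   0.0034,   0.    ]), 'position': array([ 0.232 , -0.6337,  0.4035]), 'ee_rot': array([[ 0.9391,  0.3437, -0.0004],
       [ 0.3437, -0.9391,  0.0021],
       [ 0.0003, -0.0021, -1.    ]]), 'ft_force': array([-1.1136, -0.1686,  0.3643]), 'ft_torque': array([ 0.0382, -0.0175, -0.0282]), 'gripper_force': 0.0, 'grip_width': 0.08524725088432705}
```

View pics/scene0.png

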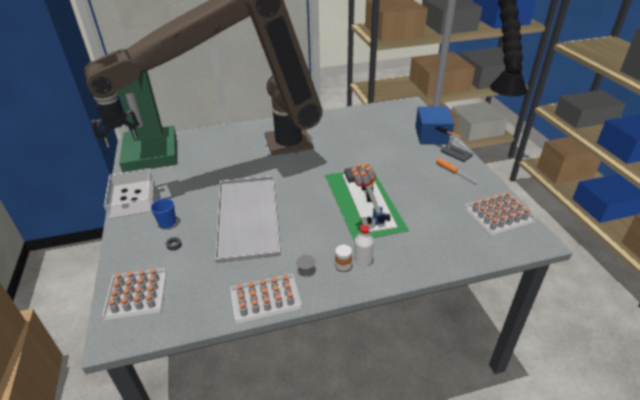

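View pics/side0.png

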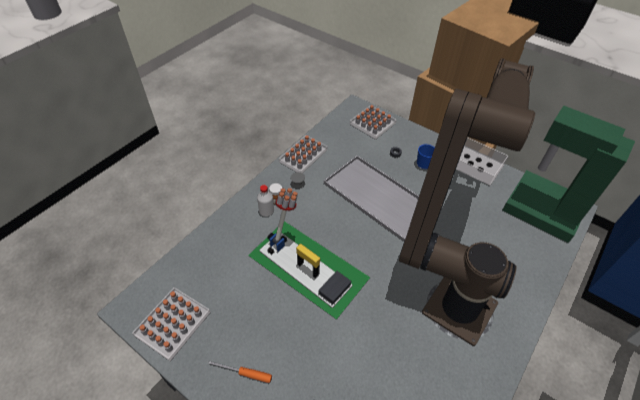

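The scene picture shows the carrier on the mat at about (368,195), with the tray at (248,217). In the side picture the handle is at (309,255) and the mast top at (286,198). The mast leans towards -y and the carrier's x points away from the robot. I'll move towards the centre and see how the arm behaves.

```bash
python3 -m crank '[[1,[0.034,-0.021,-0.006],0],[1,[0.034,-0.021,-0.006],0],[1,[0.034,-0.021,-0.006],0],[1,[0.034,-0.021,-0.006],0],[1,[0.034,-0.021,-0.006],0],[1,[0.034,-0.021,-0.006],0],[1,[0.034,-0.021,-0.006],0],[1,[0.034,-0.021,-0.006],0],[1,[0.034,-0.021,-0.006],0],[1,[0.034,-0.021,-0.006],0]]'; python3 -m crank '[[1,[0.034,-0.021,-0.006],0],[1,[0.034,-0.021,-0.006],0],[1,[0.034,-0.021,-0.006],0],[1,[0.034,-0.021,-0.006],0],[1,[0.034,-0.021,-0.006],0],[1,[0.034,-0.021,-0.006],0],[1,[0,0,0],0]]'
cat > h.py <<'E'
from workcell import robot
import cv2, numpy as np
np.set_printoptions(precision=4,suppress=True)
def snap(n,fn=None):
    im=robot.get_image(n); m=robot.camera_model(n)
    if fn: cv2.imwrite("pics/"+fn+".png",im[:,:,::-1]); np.save("pics/"+fn+".npy",im)
    return im,m
def proj(m,P):
    T=np.linalg.inv(np.array(m["cam_to_world"])); p=np.atleast_2d(P)@T[:3,:3].T+T[:3,3]
    return np.c_[p[:,0]/p[:,2]*m["fx"]+m["cx"],p[:,1]/p[:,2]*m["fy"]+m["cy"]]
def ray(m,uv):
    T=np.array(m["cam_to_world"]); d=T[:3,:3]@[(uv[0]-m["cx"])/m["fx"],(uv[1]-m["cy"])/m["fy"],1]
    return T[:3,3],d
def onz(m,uv,z):
    o,d=ray(m,uv); return o+d*(z-o[2])/d[2]
def tri(pairs):
    A=0;b=0
    for m,uv in pairs:
        o,d=ray(m,uv); d=d/np.linalg.norm(d); M=np.eye(3)-np.outer(d,d); A=A+M; b=b+M@o
    return np.linalg.solve(A,b)
E
python3 - <<'E'
from h import *
z=np.load("pics/i0.npz");b=z["b"];a=z["a"]
cv2.imwrite("pics/c1.png",np.hstack([cv2.resize(a[150:270,200:420],None,fx=1.8,fy=1.8)[:,:,::-1][:216,:396],cv2.resize(b[150:270,200:420],None,fx=1.8,fy=1.8)[:,:,::-1][:216,:396]]))
ms,mi=robot.camera_model("scene"),robot.camera_model("side")
print("mat c",onz(mi,(309,268),.004),"tray",onz(ms,(248,217),.004),"top",tri([(mi,(286,196)),(ms,(362,172))]))
s=robot.read_state();print(s["joint_pos"],s["position"],s["ee_rot"])
snap("wrist","w1")
E
```

```text
clock: 0.93
position: [0.4799, -0.3179, 0.4645]
ee_rot: [[0.939, 0.344, -0.0], [0.344, -0.939, 0.0], [-0.0, -0.001, -1.0]]
ft_force: [0.5, -0.2, -0.1]
grip_width: 0.0849
gripper_force: 0.0
clock: 1.52
position: [0.63, -0.126, 0.5014]
ee_rot: [[0.937, 0.35, 0.003], [0.35, -0.937, 0.002], [0.003, -0.001, -1.0]]
ft_force: [0.1, -1.0, 0.6]
grip_width: 0.0852
gripper_force: 0.0
mat c [0.4943 0.1878 0.004 ] tray [ 0.4792 -0.248   0.004 ] top [0.6398 0.1226 0.2351]
[-0.3555  0.1595  1.5515  0.0032  1.4289  0.8575] [ 0.63   -0.126   0.5014] [[ 0.9369  0.3497  0.0027]
 [ 0.3497 -0.9369  0.0023]
 [ 0.0033 -0.0013 -1.    ]]
```

View pics/w1.png

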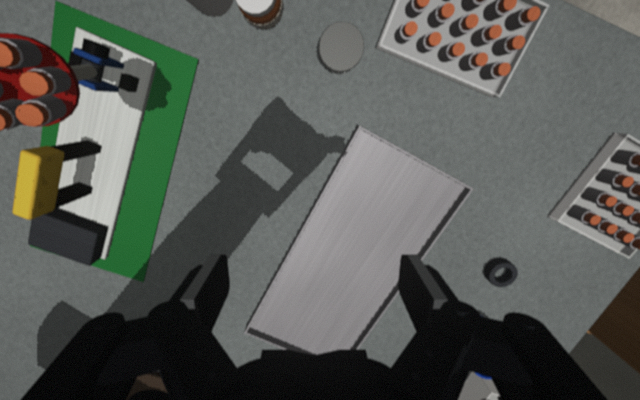

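The wrist picture shows the tray in the middle, from (360,127) to (250,330). The carrier is on the left, with the yellow handle at about (38,182). Rows can't pitch the tool, so I'll check what the arm does at the edge of its reach.

```bash
python3 -m crank '[[1,[0.037,0.014,0],0],[1,[0.037,0.014,0],0],[1,[0.037,0.014,0],0],[1,[0.037,0.014,0],0],[1,[0.037,0.014,0],0],[1,[0.037,0.014,0],0],[1,[0.037,0.014,0],0],[1,[0.037,0.014,0],0],[1,[0.037,0.014,0],0],[1,[0.037,0.014,0],0]]'; python3 -c "
from h import *
s=robot.read_state();print(s['joint_pos'],s['ee_rot'])"
```

```text
clock: 2.4
position: [0.9563, -0.1328, 0.4757]
ee_rot: [[0.94, 0.342, 0.014], [0.342, -0.94, -0.001], [0.013, 0.006, -1.0]]
ft_force: [1.2, -0.9, -1.0]
grip_width: 0.0856
gripper_force: 0.0
[-0.2428  1.1183  0.2099  0.0025  1.7998  0.9798] [[ 0.9397  0.3417  0.0139]
 [ 0.3417 -0.9398 -0.0009]
 [ 0.0127  0.0056 -0.9999]]
```

```bash
python3 -m crank '[[1,[0.037,0.014,0],0],[1,[0.037,0.014,0],0],[1,[0.037,0.014,0],0],[1,[0.037,0.014,0],0],[1,[0.037,0.014,0],0],[1,[0.037,0.014,0],0]]'; python3 -c "
from h import *
s=robot.read_state();print(s['joint_pos'],s['ee_rot'])"
```

```text
clock: 2.9
position: [0.9796, -0.109, 0.4439]
ee_rot: [[0.929, 0.337, 0.15], [0.344, -0.939, -0.019], [0.135, 0.069, -0.988]]
ft_force: [-0.3, -1.2, -0.4]
grip_width: 0.0855
gripper_force: 0.0
[-0.2144  1.1503  0.213   0.0134  1.6269  1.0088] [[ 0.9294  0.337   0.1502]
 [ 0.3436 -0.9389 -0.019 ]
 [ 0.1346  0.0692 -0.9885]]
```

```bash
python3 -m crank '[[1,[0.038,0.014,0],0],[1,[0.038,0.014,0],0],[1,[0.038,0.014,0],0],[1,[0.038,0.014,0],0],[1,[0.038,0.014,0],0],[1,[0.038,0.014,0],0],[1,[0.038,0.014,0],0],[1,[0.038,0.014,0],0],[1,[0.038,0.014,0],0],[1,[0.038,0.014,0],0]]'; python3 - <<'E'
from h import *
from scipy.optimize import least_squares
s=robot.read_state();print(s['joint_pos'],s['ee_rot'])
D=[((-1.37,.2871,1.578,0,1.2786,-.15),(.232,-.6337,.4035)),((-.3555,.1595,1.5515,.003,1.4289,.8575),(.63,-.126,.5014)),((-.2428,1.1183,.2099,.0025,1.7998,.9798),(.9563,-.1328,.4757)),((-.2144,1.1503,.213,.0134,1.6269,1.0088),(.9796,-.109,.4439)),(s['joint_pos'],s['position'])]
def f(v):
    h,L1,L2,d,a,de=v;o=[]
    for q,p in D:
        r=np.sqrt(p[0]**2+p[1]**2-.101**2);A=q[1]+q[2];B=A+q[4]
        o+=[a+L1*np.sin(q[1])+L2*np.sin(A+de)+d*np.sin(B)-r,h+L1*np.cos(q[1])+L2*np.cos(A+de)+d*np.cos(B)-p[2]]
    return o
s=least_squares(f,[.35,.45,.4,.1,0,0]);print(s.x,np.array(s.fun))
E
```

```text
clock: 3.73
position: [1.0007, -0.0735, 0.445]
ee_rot: [[0.875, 0.313, 0.37], [0.351, -0.936, -0.038], [0.334, 0.163, -0.928]]
ft_force: [-0.1, -0.2, -0.3]
grip_width: 0.0855
gripper_force: 0.0
[-0.1761  1.1551  0.2109  0.0278  1.396   1.0433] [[ 0.8748  0.3133  0.3695]
 [ 0.3511 -0.9356 -0.0379]
 [ 0.3338  0.1629 -0.9284]]
[ 0.2404  0.4432  0.5731  0.0763 -0.0003  0.0357] [-0. -0.  0.  0.  0. -0. -0.  0.  0.  0.]
```

View pics/c1.png

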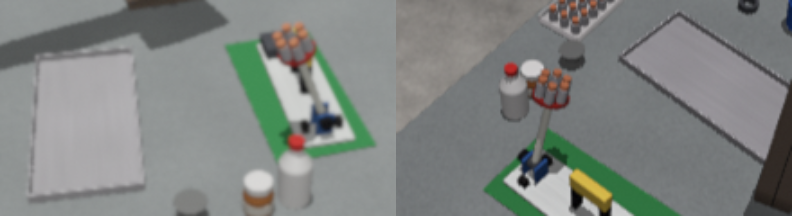

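```bash
python3 - <<'E'
from h import *
def tcp(p,R):
    T=np.eye(4);T[:3,:3]=R;T[:3,3]=p;return T
s=robot.read_state();mw=robot.camera_model("wrist")
X=np.linalg.inv(tcp(s["position"],s["ee_rot"]))@np.array(mw["cam_to_world"]);np.save("X.npy",X);print(X)
R1=[[ 0.9369,0.3497,0.0027],[0.3497,-0.9369,0.0023],[0.0033,-0.0013,-1.]]
m1=dict(mw);m1["cam_to_world"]=tcp([.63,-.126,.5014],R1)@X
mi=robot.camera_model("side")
print("handle",tri([(mi,(309,253)),(m1,(38,182))]))
for n,uv in dict(cornMastR=(154,62),cornCW=(105,258),matTR=(198,59),matBR=(143,281),matTL=(58,2)).items(): print(n,onz(m1,uv,.004 if 'mat' in n else .012))
for n,uv in dict(t1=(358,127),t2=(469,189),t3=(247,331),).items(): print(n,onz(m1,uv,.02))
h,L1,L2,d,de=.2404,.4432,.5731,.0763,.0357
# max tilt at handle
from scipy.optimize import fsolve
for r in(.48,.5,.55,.6):
  for zh in(.114,.16,.2):
    best=0
    for al in np.arange(0,1.6,.02):
        tr,tz=r-.155*np.sin(al),zh+.155*np.cos(al)
        wr,wz=tr-d*np.sin(al),tz+d*np.cos(al)-h
        D=np.hypot(wr,wz);c=(D*D-L1*L1-L2*L2)/2/L1/L2
        if abs(c)>1:continue
        k=np.arccos(c);q2=np.arctan2(wr,wz)-np.arctan2(L2*np.sin(k),L1+L2*np.cos(k));q3=k-de
        q5=np.pi-al-q2-q3
        if -.9<q2<2.22 and .21<q3<2.48 and .24<q5<2.81: best=al;Q=(q2,q3,q5)
    print(r,zh,best,np.array(Q))
E
```

```text
[[ 0.0002 -0.9495 -0.3137  0.0806]
 [ 1.      0.0006 -0.0013 -0.0005]
 [ 0.0014 -0.3137  0.9495  0.0304]
 [ 0.      0.      0.      1.    ]]
handle [0.4915 0.1937 0.111 ]
cornMastR [0.6752 0.1344 0.012 ]
cornCW [0.333  0.1542 0.012 ]
matTR [0.7008 0.0798 0.004 ]
matBR [0.303  0.0865 0.004 ]
matTL [0.7034 0.276  0.004 ]
t1 [ 0.6939 -0.1708  0.02  ]
t2 [ 0.6672 -0.3731  0.02  ]
t3 [ 0.2768 -0.1228  0.02  ]
0.48 0.114 0.64 [-0.2091  2.4562  0.2545]
0.48 0.16 0.74 [-0.3353  2.48    0.2569]
0.48 0.2 0.8 [-0.4301  2.4798  0.2919]
0.5 0.114 0.64 [-0.1545  2.4117  0.2444]
0.5 0.16 0.72 [-0.2708  2.4271  0.2653]
0.5 0.2 0.8200000000000001 [-0.3691  2.4468  0.2438]
0.55 0.114 0.62 [-0.0279  2.2906  0.2588]
0.55 0.16 0.7000000000000001 [-0.1318  2.3082  0.2652]
0.55 0.2 0.78 [-0.2171  2.3212  0.2575]
0.6 0.114 0.62 [0.0824 2.1773 0.262 ]
0.6 0.16 0.7000000000000001 [-0.0121  2.1968  0.2569]
0.6 0.2 0.76 [-0.0872  2.2027  0.2661]
```

```bash
python3 -m crank '[[1,[0.038,0.014,0],2.6],[1,[0.038,0.013,0],2.6],[1,[0.039,0.011,0],2.6],[1,[0.039,0.009,0],2.6],[1,[0.04,0.007,0],2.6],[1,[0.04,0.005,0],2.6],[1,[0.04,0.003,0],2.6],[1,[0.04,0.002,0],2.6],[1,[0.04,0,0],2.6],[1,[0,0,0],2.6]]'
cat > ik.py <<'E'
from h import *
from scipy.optimize import least_squares
from scipy.spatial.transform import Rotation as Ro
h,L1,L2,d,de,e=.2404,.4432,.5731,.0763,.0357,.101
lo=np.array([-2.77,-.9,.21,-1.53,.24,-2.84]);hi=np.array([2.77,2.22,2.48,4.67,2.81,2.84])
def fk(q):
    A=q[1]+q[2]
    R=Ro.from_euler('Z',q[0])*Ro.from_euler('Y',A)*Ro.from_euler('ZYZ',q[3:6])
    p=Ro.from_euler('Z',q[0]).apply([L1*np.sin(q[1])+L2*np.sin(A+de),e,h+L1*np.cos(q[1])+L2*np.cos(A+de)])
    return p+R.apply([0,0,d]),R.as_matrix()
def ik(p,R,q0):
    f=lambda q:np.r_[(fk(q)[0]-p),(fk(q)[1]-R).ravel()*.3]
    s=least_squares(f,np.clip(q0,lo+.001,hi-.001),bounds=(lo,hi));return s.x,np.abs(s.fun).max()
E
python3 - <<'E'
from ik import *
s=robot.read_state();q=s['joint_pos'];print(q,s['ee_rot'],s['position']);p,R=fk(q);print(p,R)
for al in(.5,.55,.6,.65):
  for nm,(x,y),zs in(("mat",(.491,.196),(.114,.18)),("tray",(.453,-.245),(.114,.18)),("mid",(.47,-.03),(.2,))):
    for z in zs:
      yw=-.1;n=np.array([np.sin(al)*np.cos(yw),np.sin(al)*np.sin(yw),-np.cos(al)])
      yy=np.array([-np.sin(-.1)*-1,-np.cos(.1),0]);yy=np.cross([0,0,-1.],[np.cos(yw),np.sin(yw),0]);R=np.c_[np.cross(yy,n),yy,n]
      print(al,nm,z,*ik(np.array([x,y,z])-.155*n,R,[np.arctan2(y,x)-.2,-.1,2.3,0,.5,1.4]))
E
```

```text
clock: 4.57
position: [0.9991, -0.0524, 0.5044]
ee_rot: [[0.832, -0.1, 0.546], [-0.088, -0.995, -0.048], [0.548, -0.008, -0.836]]
ft_force: [0.1, -0.0, 0.3]
grip_width: 0.0854
gripper_force: 0.0
[-0.1563  1.1011  0.21    0.0397  1.2517  1.5155] [[ 0.8318 -0.0997  0.546 ]
 [-0.0877 -0.995  -0.0479]
 [ 0.548  -0.008  -0.8364]] [ 0.9991 -0.0524  0.5044]
[ 0.9997 -0.0524  0.5045] [[ 0.0997  0.8318  0.546 ]
 [ 0.995  -0.0877 -0.0479]
 [ 0.008   0.548  -0.8364]]
0.5 mat 0.114 [ 0.0849 -0.0269  2.3503  0.428   0.2597  2.84  ] 0.060101792701909545
0.5 mat 0.18 [ 0.0349 -0.1792  2.3297  0.3626  0.4414  2.84  ] 0.07592935952248323
0.5 tray 0.114 [-0.8449 -0.0893  2.3145  0.5935  0.6201  1.9591] 2.1774249070460883e-12
0.5 tray 0.18 [-0.8449 -0.2073  2.2753  0.4942  0.7549  2.0873] 1.9341961365881843e-10
0.5 mid 0.2 [-0.3368 -0.3985  2.377   0.1792  0.6828  2.7932] 5.963683583076751e-08
0.55 mat 0.114 [ 0.0862 -0.0532  2.3668  0.4278  0.24    2.84  ] 0.05982520677424891
0.55 mat 0.18 [ 0.0466 -0.1866  2.3495  0.3764  0.3766  2.84  ] 0.0730494860659025
0.55 tray 0.114 [-0.8621 -0.0997  2.3371  0.
[... 370 characters left out ...]
975192170649
0.6 tray 0.114 [-0.8795 -0.1079  2.3589  0.7954  0.5893  1.754 ] 2.7755575615628914e-16
0.6 tray 0.18 [-0.8795 -0.2353  2.3223  0.6523  0.7126  1.9333] 2.041700142285663e-12
0.6 mid 0.2 [-0.351  -0.445   2.4306  0.2564  0.586   2.718 ] 8.374693875878858e-09
0.65 mat 0.114 [ 0.0761 -0.1313  2.4028  0.4134  0.24    2.84  ] 0.06602216061064933
0.65 mat 0.18 [ 0.0735 -0.1947  2.3866  0.4044  0.2426  2.84  ] 0.06669314732353501
0.65 tray 0.114 [-0.897  -0.114   2.38    0.9044  0.5831  1.6427] 1.3366530104974572e-12
0.65 tray 0.18 [-0.897  -0.2468  2.3452  0.7392  0.6978  1.8482] 9.720002580593246e-14
0.65 mid 0.2 [-0.3584 -0.4665  2.4571  0.3066  0.538   2.6688] 5.500075742070898e-11
```

```bash
sed -i "s/R=Ro.from_euler('Z',q\[0\])\*Ro.from_euler('Y',A)\*Ro.from_euler('ZYZ',q\[3:6\])/R=Ro.from_euler('Z',q[0])*Ro.from_euler('Y',A)*Ro.from_euler('ZYZ',[q[3],q[4],q[5]+np.pi\/2])/" ik.py
python3 - <<'E'
from ik import *
s=robot.read_state();q=s['joint_pos'];R0=s['ee_rot'];n=R0[:,2];print(fk(q)[1]-R0)
for nm,(x,y),zs in(("mat",(.491,.196),(.114,.15,.2)),("tray",(.453,-.245),(.114,.2)),("mid",(.47,-.03),(.2,))):
  for z in zs:
   for psi in (-.7,0,.7):
    print(nm,z,psi,*ik(np.array([x,y,z])-.155*n,R0@Ro.from_euler('Z',psi).as_matrix(),[np.arctan2(y,x)-.2,-.1,2.3,0,.5,1.4]))
p=R0.T@(np.array([.491,.196,.111])-.155*n-s["position"]);print("grasp shift tool",p)
p=R0.T@(np.array([.45,.15,.36])-.155*n-s["position"]);print("first target shift tool",p, p/np.linalg.norm(p)*.041, np.linalg.norm(p)/.041)
E
```

```text
[[ 0. -0.  0.]
 [-0. -0. -0.]
 [ 0.  0.  0.]]
mat 0.114 -0.7 [ 0.2732 -0.0587  2.308  -0.5312  0.3919  1.6885] 4.836145928166502e-10
mat 0.114 0 [ 0.2732 -0.0587  2.308  -0.5312  0.3919  2.3885] 3.799738301779598e-14
mat 0.114 0.7 [ 0.2257 -0.0868  2.3166 -0.3281  0.3869  2.84  ] 0.01535507420881746
mat 0.15 -0.7 [ 0.2732 -0.1287  2.2912 -0.4427  0.4686  1.5913] 1.4949708138090045e-12
mat 0.15 0 [ 0.2732 -0.1287  2.2912 -0.4427  0.4686  2.2913] 6.031108945592223e-11
mat 0.15 0.7 [ 0.2387 -0.148   2.2972 -0.3245  0.467   2.84  ] 0.011355980050218817
mat 0.2 -0.7 [ 0.2732 -0.211   2.2571 -0.3633  0.5758  1.4998] 7.216449660063518e-15
mat 0.2 0 [ 0.2732 -0.211   2.2571 -0.3633  0.5758  2.1998] 2.3037127760972e-15
mat 0.2 0.7 [ 0.2567 -0.2195  2.2597 -0.3193  0.5757  2.84  ] 0.0055429385416232435
tray 0.114 -0.7 [-0.8754 -0.1029  2.3485  0.7566  0.6016 -0.4749] 2.9850746319226573e-09
tray 0.114 0 [-0.8754 -0.1029  2.3485  0.7566  0.6016  0.2251] 7.871814311499747e-11
tray 0.114 0.7 [-0.8754 -0.1029  2.3485  0.7566  0.6016  0.9251] 2.5701663020072374e-13
tray 0.2 -0.7 [-0.8754 -0.2595  2.2957  0.5951  0.7658 -0.2675] 5.496125221604586e-11
tray 0.2 0 [-0.8754 -0.2595  2.2957  0.5951  0.7658  0.4325] 3.1657243493299345e-11
tray 0.2 0.7 [-0.8754 -0.2595  2.2957  0.5951  0.7658  1.1325] 1.7208456881689926e-15
mid 0.2 -0.7 [-0.3528 -0.4363  2.4201  0.2538  0.6091  0.4524] 1.4892890182194307e-07
mid 0.2 0 [-0.3528 -0.4363  2.4201  0.2538  0.6091  1.1524] 2.0102858266923818e-10
mid 0.2 0.7 [-0.3528 -0.4363  2.4201  0.2538  0.6091  1.8524] 4.562805688834715e-09
grasp shift tool [-0.6601 -0.1934 -0.1153]
first target shift tool [-0.5537 -0.1455 -0.3437] [-0.034  -0.0089 -0.0211] 16.287078813513777
```

```bash
python3 - <<'E'
from ik import *
s=robot.read_state();q=s['joint_pos'];R0=s['ee_rot'];n=R0[:,2];p0=s["position"]
for tgt in((.45,.17,.33),(.49,.195,.25),(.49,.195,.19)):
    p1=np.array(tgt)-.155*n;q=s['joint_pos'];w=0
    for t in np.linspace(0,1,9):
        q,er=ik(p0+(p1-p0)*t,R0,q);w=max(w,er)
    print(tgt,w,q,R0.T@(p1-p0))
E
```

```text
(0.45, 0.17, 0.33) 2.0854687676763461e-07 [ 0.2343 -0.4825  2.2099 -0.2286  0.871   2.0062] [-0.5719 -0.1652 -0.3196]
(0.49, 0.195, 0.25) 2.0854687676763461e-07 [ 0.2715 -0.2796  2.2142 -0.3111  0.6806  2.1345] [-0.5847 -0.1934 -0.232 ]
(0.49, 0.195, 0.19) 2.0854687676763461e-07 [ 0.2715 -0.1996  2.268  -0.3745  0.5545  2.2121] [-0.6176 -0.1929 -0.1818]
```

```bash
python3 -m crank '[[1,[-0.032,-0.009,-0.018],0],[1,[-0.032,-0.009,-0.018],0],[1,[-0.032,-0.009,-0.018],0],[1,[-0.032,-0.009,-0.018],0],[1,[-0.032,-0.009,-0.018],0],[1,[-0.032,-0.009,-0.018],0],[1,[-0.032,-0.009,-0.018],0],[1,[-0.032,-0.009,-0.018],0],[1,[-0.032,-0.009,-0.018],0],[1,[-0.032,-0.009,-0.018],0]]' 100|head -3; python3 -m crank '[[1,[-0.032,-0.009,-0.018],0],[1,[-0.032,-0.009,-0.018],0],[1,[-0.032,-0.009,-0.018],0],[1,[-0.032,-0.009,-0.018],0],[1,[-0.032,-0.009,-0.018],0],[1,[-0.032,-0.009,-0.018],0],[1,[-0.032,-0.009,-0.018],0],[1,[-0.032,-0.009,-0.018],0],[1,[0,0,0],0]]'; python3 - <<'E'
from h import *
s=robot.read_state();print(s["joint_pos"])
im,m=snap("wrist","w2");snap("side","s2");snap("scene","sc2")
import pickle;pickle.dump(m,open("w2.pkl","wb"))
E
```

```text
clock: 5.4
position: [0.6761, 0.0622, 0.4837]
ee_rot: [[0.834, -0.099, 0.543], [-0.086, -0.995, -0.048], [0.545, -0.007, -0.838]]
clock: 6.15
position: [0.389, 0.1636, 0.4649]
ee_rot: [[0.835, -0.095, 0.542], [-0.084, -0.995, -0.045], [0.544, -0.008, -0.839]]
ft_force: [1.1, 1.0, -0.1]
grip_width: 0.0855
gripper_force: 0.0
[ 0.1831 -0.4417  2.1735 -0.1895  0.8599  1.9351]
```

View pics/w2.png

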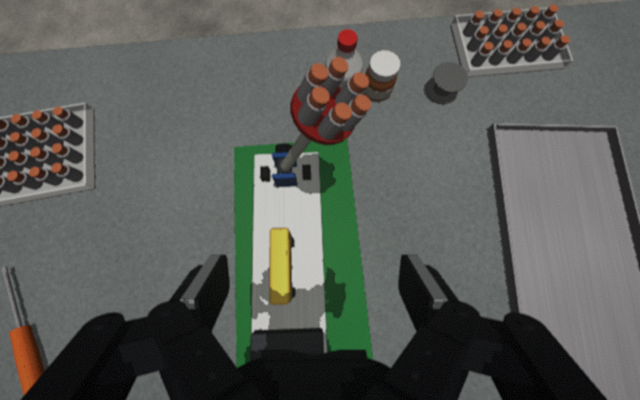

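The wrist picture shows the yellow handle from (280,229) to (280,302) and the plate's far corners at (254,154) and (318,153). The mast disc is at (325,105), and the tray is on the right with its far corners at (493,126) and (617,130).

```bash
python3 - <<'E'
from ik import *
import pickle
m=pickle.load(open("w2.pkl","rb"))
print("handle tri (w1,w2,side) check on z=.124:",onz(m,(280,229),.124))
obs=[((.19,.055,.014),(254,154)),((.19,-.055,.014),(318,153)),((.045,.012,.124),(271,229)),((.045,-.012,.124),(290,229))]
def W(v,P): c,s=np.cos(v[2]),np.sin(v[2]);return np.array([v[0]+c*P[0]-s*P[1],v[1]+s*P[0]+c*P[1],P[2]])
def f(v):
    o=[]
    for P,uv in obs:o+=list(proj(m,W(v,P))[0]-uv)
    for y,uv in((.055,(252,330)),(-.055,(327,330))):
        a=proj(m,[W(v,(.1,y,.014)),W(v,(-.1,y,.014))]);t=(uv[1]-a[0,1])/(a[1,1]-a[0,1]);o.append(a[0,0]+t*(a[1,0]-a[0,0])-uv[0])
    return o
r=least_squares(f,[.49,.196,-.06]);print(r.x,np.round(r.fun,1))
v=r.x
# two-view height of handle top far end: side image
s2=np.load("pics/s2.npy");mi=robot.camera_model("side")
y=cv2.inRange(s2,(150,120,0),(255,230,80));n,l,st,c=cv2.connectedComponentsWithStats(y);k=1+st[1:,4].argmax();print("yellow side",st[k],c[k])
w=np.load("pics/w2.npy");y=cv2.inRange(w,(150,120,0),(255,230,80));n,l,st,c=cv2.connectedComponentsWithStats(y);k=1+st[1:,4].argmax();print("yellow wrist",st[k],c[k],"tri",tri([(m,c[k])]+[(mi,(309,253))]))
# tray far inner rim corners
def ft(v):
    return (proj(m,[W(v,(.231,.101,.02)),W(v,(.231,-.101,.02))])-[(493,126),(617,128)]).ravel()
t1=onz(m,(493,126),.02);t2=onz(m,(617,128),.02);print("tray corners",t1,t2, "yaw",np.arctan2(*(t1-t2)[[1,0]])-np.pi/2)
s=robot.read_state();R0=s["ee_rot"];n=R0[:,2]
print("y dir yaw",np.arctan2(n[1],n[0]),"al",np.arccos(-n[2]))
for z in(.20,.113):
  print("shift to handle z",z,R0.T@(np.array([v[0],v[1],z])-.155*n-s["position"]))
E
```

```text
handle tri (w1,w2,side) check on z=.124: [0.5343 0.1943 0.124 ]
[ 0.49    0.197  -0.0553] [ 0.5  1.6  0.8 -0.  -0.9 -0.1 -0.4 -0.9  0.3  0.2]
yellow side [297 244  20  15 127] [306.2756 251.3622]
yellow wrist [ 270  229   19   67 1157] [279.1296 261.0493] tri [0.4925 0.1967 0.1151]
tray corners [ 0.6943 -0.1711  0.02  ] [ 0.6696 -0.3797  0.02  ] yaw -0.11779434907285946
y dir yaw -0.08574214694836173 al 0.5778105702847016
shift to handle z 0.2 [-0.0679 -0.0418  0.1191]
shift to handle z 0.113 [-0.1154 -0.0411  0.192 ]
```

```bash
python3 -m crank '[[1,[-0.023,-0.008,0.02],0],[1,[-0.023,-0.008,0.02],0],[1,[-0.023,-0.008,0.02],0],[1,[-0.023,-0.008,0.02],0],[1,[-0.023,-0.009,0.02],0],[1,[0,0,0.018],0],[1,[0,0,0.018],0],[1,[0,0,0.018],0],[1,[0,0,0.018],0],[1,[0,0,0.019],0]]' | head -3; python3 -m crank '[[1,[0,0,0],0],[1,[0,0,0],0]]';python3 - <<'E'
from h import *
s=robot.read_state();R0=s["ee_rot"];n=R0[:,2];print(s["position"]+.155*n,R0,s["joint_pos"])
print("rest",R0.T@(np.array([.49,.197,.114])-.155*n-s["position"]))
im,m=snap("wrist","w3")
E
```

```text
clock: 7.13
position: [0.4071, 0.2035, 0.2422]
ee_rot: [[0.834, -0.1, 0.542], [-0.088, -0.995, -0.048], [0.544, -0.008, -0.839]]
clock: 7.3
position: [0.4061, 0.2034, 0.2419]
ee_rot: [[0.836, -0.1, 0.539], [-0.088, -0.995, -0.049], [0.541, -0.006, -0.841]]
ft_force: [-0.4, -0.2, -0.7]
grip_width: 0.0857
gripper_force: 0.0
[0.4897 0.1958 0.1115] [[ 0.8362 -0.1001  0.5392]
 [-0.0875 -0.995  -0.0491]
 [ 0.5414 -0.0062 -0.8408]] [ 0.2732 -0.0538  2.3069 -0.524   0.3954  2.382 ]
rest [ 0.0015 -0.0013 -0.002 ]
```

View pics/w3.png

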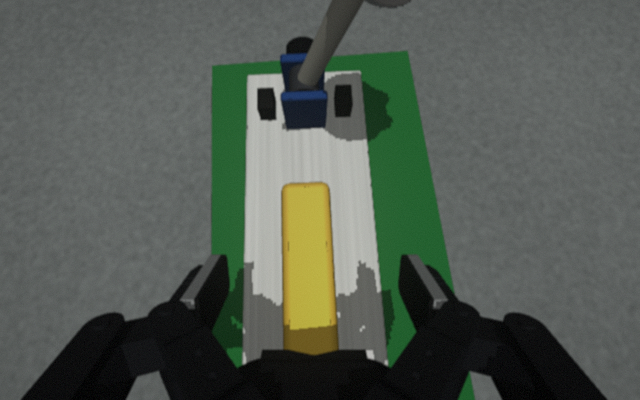

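The wrist picture shows the handle between the open pads, at columns 283-333, with the blue cheeks at (303,90). I'll grip it.

```bash
python3 -m crank '[[-1,[0,-0.001,0],0],[-1,[0,0,0],0],[-1,[0,0,0],0],[-1,[0,0,0],0],[-1,[0,0,0],0],[-1,[0,0,0],0],[-1,[0,0,0],0],[-1,[0,0,0],0]]' 110; python3 - <<'E'
from h import *
s=robot.read_state();print(s["ee_rot"],s["ft_torque"],s["position"]+.155*s["ee_rot"][:,2])
snap("wrist","w4");snap("scene","sc4")
w=np.load("pics/w4.npy");sc=np.load("pics/sc4.npy")
# red disc / copper in scene
m=cv2.inRange(cv2.cvtColor(sc,cv2.COLOR_RGB2HSV),(0,120,60),(14,255,255));m[:, :330]=0;m[:,400:]=0;m[:150]=0;m[215:]=0
n,l,st,c=cv2.connectedComponentsWithStats(m);print(st[st[:,4]>8],c[st[:,4]>8])
g=w[::8][:12];hs=cv2.cvtColor(w,cv2.COLOR_RGB2HSV)
for r in(5,20,35,50,65,80):print(r,[tuple(int(x) for x in w[r,cx]) for cx in range(280,380,10)])
E
```

```text
clock: 8.02
position: [0.4052, 0.2052, 0.2434]
ee_rot: [[0.834, -0.098, 0.542], [-0.087, -0.995, -0.047], [0.544, -0.008, -0.839]]
ft_force: [-3.5, 1.0, 6.0]
grip_width: 0.0229
gripper_force: 108.5
[[ 0.8344 -0.0984  0.5423]
 [-0.0868 -0.9951 -0.047 ]
 [ 0.5443 -0.0078 -0.8389]] [0.1546 0.4526 0.0814] [0.4893 0.1979 0.1134]
[[     0      0    640    400 255892]
 [   356    163      5      4     14]
 [   363    163      6      8     22]
 [   351    168      6      8     23]
 [   358    176     17     12     42]] [[319.482  199.5107]
 [357.8571 164.5714]
 [365.5    166.5909]
 [353.4348 171.4348]
 [366.9524 182.619 ]]
5 [(93, 99, 96), (102, 106, 104), (99, 102, 100), (100, 104, 103), (96, 100, 97), (98, 100, 99), (65, 68, 62), (64, 64, 59), (63, 63, 59), (52, 55, 52)]
20 [(106, 110, 108), (96, 101, 99), (94, 100, 96), (98, 101, 99), (97, 102, 99), (95, 100, 97), (64, 63, 60), (58, 60, 55), (50, 50, 46), (98, 104, 102)]
35 [(96, 101, 99), (102, 106, 104), (105, 110, 108), (100, 103, 101), (96, 101, 100), (83, 82, 77), (65, 65, 62), (50, 51, 45), (102, 107, 105), (95, 99, 95)]
50 [(97, 101, 99), (98, 104, 102), (19, 22, 21), (16, 16, 19), (88, 89, 82), (73, 73, 69), (50, 51, 48), (96, 100, 97), (95, 100, 98), (98, 103, 100)]
65 [(34, 94, 47), (14, 21, 35), (19, 25, 39), (75, 74, 68), (77, 76, 72), (58, 56, 51), (36, 97, 49), (40, 102, 50), (34, 95, 45), (33, 96, 46)]
80 [(190, 191, 186), (80, 82, 85), (38, 40, 42), (81, 80, 73), (61, 63, 57), (99, 101, 101), (94, 97, 93), (93, 97, 92), (95, 98, 94), (36, 98, 47)]
```

```bash
python3 -c "
from h import *
s=robot.read_state();T=np.eye(4);T[:3,:3]=s['ee_rot'];T[:3,3]=s['position']
C=np.eye(4);y=-.0866;C[:3,:3]=[[np.cos(y),-np.sin(y),0],[np.sin(y),np.cos(y),0],[0,0,1]];C[:3,3]=[.4895,.1975,.004]
np.save('C.npy',np.linalg.inv(T)@C)"
python3 -m crank '[[-1,[0.003,0,-0.004],0],[-1,[0.005,0,-0.008],0],[-1,[0.005,0,-0.008],0],[-1,[0.006,0,-0.009],0],[-1,[0.006,0,-0.009],0],[-1,[0.006,0,-0.009],0],[-1,[0.006,0,-0.009],0],[-1,[0.005,0,-0.008],0],[-1,[0.003,0,-0.004],0],[-1,[0,0,0],0]]'
cat > est.py <<'E'
from h import *
from scipy.optimize import brentq, minimize_scalar
Ct=np.load("C.npy")
def carrier():
    s=robot.read_state();T=np.eye(4);T[:3,:3]=s['ee_rot'];T[:3,3]=s['position'];return T@Ct,s
def mp(C,phi,hh): # point on mast axis at height hh, phi relative to base
    return (C@np.array([.15,-hh*np.sin(phi),.045+hh*np.cos(phi),1]))[:3]
def blob(im,c,r=30):
    hs=cv2.cvtColor(im,cv2.COLOR_RGB2HSV);m=cv2.inRange(hs,(0,90,50),(17,255,255))|cv2.inRange(hs,(172,90,50),(180,255,255))
    k=np.zeros_like(m);cv2.circle(k,tuple(int(round(x)) for x in c),r,255,-1);m&=k
    n,l,st,ce=cv2.connectedComponentsWithStats(cv2.dilate(m,np.ones((5,5))))
    if n<2:return np.array(c),0
    b=1+st[1:,4].argmax();y,x=np.nonzero(m*(l==b));return np.array([x.mean(),y.mean()]),len(x)
def measure(phi0=0,hs=.19,save=None):
    C,s=carrier();out={}
    for n in("scene","side"):
        im,m=snap(n,save and save+n)
        c,k=blob(im,proj(m,mp(C,phi0,hs))[0]);out[n]=(c,k,m)
    return C,s,out
def solve(C,out,H,B):
    # H effective height per cam, B pixel bias
    f=lambda p:sum(((proj(out[n][2],mp(C,p,H[n]))[0]+B[n]-out[n][0])**2).sum() for n in out)
    r=minimize_scalar(f,bounds=(-.6,.6),method="bounded");
    each=[minimize_scalar(lambda p:((proj(out[n][2],mp(C,p,H[n]))[0]+B[n]-out[n][0])**2).sum(),bounds=(-.6,.6),method="bounded").x for n in out]
    return r.x,each,np.sqrt(r.fun)
def roll(C): return np.arctan2(C[2,1],C[2,2]),np.arcsin(-C[2,0]),np.arctan2(C[1,0],C[0,0])
E
python3 - <<'E'
from est import *
C,s,o=measure(.35,save="L1")
print("carrier rpy",roll(C),C[:3,3],s["ft_force"],s["ft_torque"])
for n in o: 
  for hh in(.15,.17,.19,.213): print(n,o[n][0],o[n][1],hh,proj(o[n][2],mp(C,.35,hh))[0])
im,m=snap("wrist","w5");a=np.load("pics/w4.npy")
print("wrist change in plate area",np.abs(im[100:340,250:370].astype(int)-a[100:340,250:370]).mean())
cv2.imwrite("pics/w5b.png",im[:,:,::-1])
E
```

```text
clock: 8.95
position: [0.4064, 0.2043, 0.3261]
ee_rot: [[0.833, -0.099, 0.544], [-0.087, -0.995, -0.047], [0.546, -0.008, -0.838]]
ft_force: [1.4, 0.2, -7.9]
grip_width: 0.023
gripper_force: 107.7
carrier rpy (np.float64(0.0005076000291278472), np.float64(-0.002034452852905903), np.float64(-0.08674638505494192)) [0.4911 0.1967 0.0869] [ 1.3641  0.1818 -7.8652] [ 0.238   0.704  -0.0357]
scene [362.2936 151.4495] 218 0.15 [365.4221 161.0483]
scene [362.2936 151.4495] 218 0.17 [363.5234 156.2694]
scene [362.2936 151.4495] 218 0.19 [361.5907 151.4053]
scene [362.2936 151.4495] 218 0.213 [359.3252 145.7034]
side [285.0957 183.8522] 230 0.15 [284.9452 190.7026]
side [285.0957 183.8522] 230 0.17 [286.1769 185.7494]
side [285.0957 183.8522] 230 0.19 [287.4276 180.72  ]
side [285.0957 183.8522] 230 0.213 [288.8899 174.8395]
wrist change in plate area 4.78625
```

View pics/w5b.png

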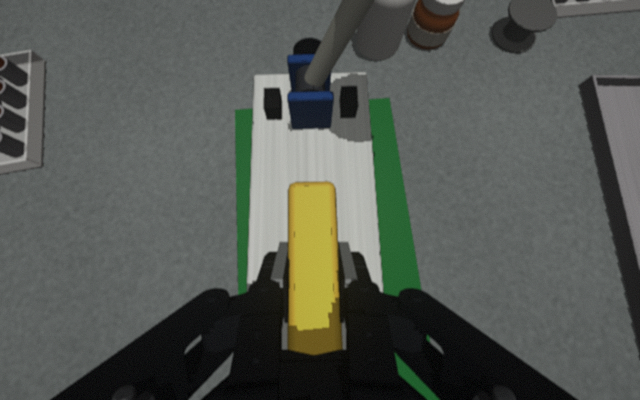

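The handle is firmly gripped at (312,250) and the plate hasn't moved relative to the tool. The mast is still on its stop. Next I'll write a small predictor for the roll manoeuvre.

```bash
cat > plan.py <<'E'
from est import *
from scipy.spatial.transform import Rotation as Ro
R0=np.array([[0.833,-0.099,0.544],[-0.087,-0.995,-0.047],[0.546,-0.008,-0.838]]);Rc=Ct[:3,:3]
def beta(psi):
    C=R0@Ro.from_euler('Z',psi).as_matrix()@Rc;return np.arctan2(C[2,1],C[2,2])
def psi_now(R): 
    M=R0.T@R;return np.arctan2(M[1,0]-M[0,1],M[0,0]+M[1,1])
def sim(phi,psi,rows,T):
    # lag filter tau on psi
    cmd=psi;out=[]
    for r in rows:
        for k in range(10):
            cmd+=np.radians(r)/10;psi+=(cmd-psi)*(1/120)/.04
            phi=min(.35,max(-.35,phi+(phi+beta(psi))/T/120))
        out.append((round(np.degrees(psi),1),round(beta(psi),3),round(phi,3)))
    return phi,psi,out
E
python3 - <<'E'
from plan import *
print([(p,round(beta(np.radians(p)),3)) for p in(-56,-50,-45,-40,-30,-20,-10,10)])
up=[-3,-6,-7,-7,-7,-7,-7,-4]
for T in(.6,.75,1):
  for hold in(0,3,6):print(T,hold,sim(.35,0,up+[0]*hold,T)[2][-1])
E
```

```text
[(-56, np.float64(-0.48)), (-50, np.float64(-0.437)), (-45, np.float64(-0.4)), (-40, np.float64(-0.36)), (-30, np.float64(-0.277)), (-20, np.float64(-0.188)), (-10, np.float64(-0.095)), (10, np.float64(0.095))]
0.6 0 (np.float64(-46.4), np.float64(-0.41), np.float64(0.343))
0.6 3 (np.float64(-48.0), np.float64(-0.423), np.float64(0.303))
0.6 6 (np.float64(-48.0), np.float64(-0.423), np.float64(0.241))
0.75 0 (np.float64(-46.4), np.float64(-0.41), np.float64(0.344))
0.75 3 (np.float64(-48.0), np.float64(-0.423), np.float64(0.314))
0.75 6 (np.float64(-48.0), np.float64(-0.423), np.float64(0.271))
1 0 (np.float64(-46.4), np.float64(-0.41), np.float64(0.346))
1 3 (np.float64(-48.0), np.float64(-0.423), np.float64(0.324))
1 6 (np.float64(-48.0), np.float64(-0.423), np.float64(0.297))
```

```bash
python3 -m crank '[[-1,[0,0,0],-3],[-1,[0,0,0],-6],[-1,[0,0,0],-7],[-1,[0,0,0],-7],[-1,[0,0,0],-7],[-1,[0,0,0],-7],[-1,[0,0,0],-7],[-1,[0,0,0],-6],[-1,[0,0,0],-4],[-1,[0,0,0],-2]]'
cat > m.py <<'E'
import sys
from plan import *
H={"scene":.19,"side":.177};B={"scene":np.array([.7,0]),"side":np.array([-1.5,-.1])}
phi0=float(sys.argv[1])
C,s,o=measure(phi0)
p,each,res=solve(C,o,H,B)
# wrist post edges
im,m=snap("wrist");g=cv2.GaussianBlur(cv2.cvtColor(im,cv2.COLOR_RGB2GRAY).astype(np.float32),(3,3),0);gx=np.abs(cv2.Sobel(g,cv2.CV_32F,1,0))
def score(ph):
    hh=np.linspace(.03,.12,40);P=np.array([mp(C,ph,x) for x in hh]);y=C[:3,1]*np.cos(ph)+C[:3,2]*np.sin(ph)
    t=0;k=0
    for sg in(-1,1):
        uv=proj(m,P+sg*.0078*y);ok=(uv[:,1]>2)&(uv[:,1]<398)&(uv[:,0]>2)&(uv[:,0]<637)
        if ok.sum()<6:return 0
        v=cv2.remap(gx,uv[ok,0].astype(np.float32),uv[ok,1].astype(np.float32),cv2.INTER_LINEAR);t+=np.minimum(v,60).mean()
    return t
gr=np.arange(-.4,.41,.004);sc=np.array([score(x) for x in gr]);near=np.abs(gr-p)<.12
w=gr[np.where(near,sc,0).argmax()]
rp=roll(C)
print("clock %.2f psi %.2f deg rpy %s phi %.3f each %s res %.1f px%s | wrist phi %.3f (score %.0f med %.0f) lean %.3f"%(s["clock"],np.degrees(psi_now(s["ee_rot"])),np.round(rp,3),p,np.round(each,3),res,[o[n][1] for n in o],w,sc[near].max(),np.median(sc),p+rp[0]),"dq max",np.abs(s["dq"]).max().round(2), "org",C[:3,3])
if len(sys.argv)>2: cv2.imwrite("pics/%s.png"%sys.argv[2],im[:,:,::-1])
E
python3 m.py .33 w6
```

```text
clock: 9.93
position: [0.4055, 0.2041, 0.3229]
ee_rot: [[0.548, 0.64, 0.539], [0.779, -0.626, -0.048], [0.306, 0.446, -0.841]]
ft_force: [-0.1, -0.4, -7.4]
grip_width: 0.0225
gripper_force: 108.1
clock 9.93 psi -56.24 deg rpy [-0.478  0.208  0.705] phi 0.239 each [0.109 0.268] res 4.3 px[95, 281] | wrist phi 0.220 (score 93 med 26) lean -0.239 dq max 0.37 org [0.5067 0.1452 0.0976]
```

```bash
python3 - <<'E'
from plan import *
for p0 in(.18,.21):
 for T in(.6,.75,1):
  for rows in([0,0,3,6,7,7],[3,6,7,7,5,4],[2,4,5,5,5,5],):
   print(p0,T,rows,[x[1:] for x in sim(p0,np.radians(-56),rows,T)[2][3::2]])
E
```

```text
0.18 0.6 [0, 0, 3, 6, 7, 7] [(np.float64(-0.431), np.float64(-0.035)), (np.float64(-0.325), np.float64(-0.167))]
0.18 0.6 [3, 6, 7, 7, 5, 4] [(np.float64(-0.325), np.float64(-0.002)), (np.float64(-0.238), np.float64(-0.091))]
0.18 0.6 [2, 4, 5, 5, 5, 5] [(np.float64(-0.376), np.float64(-0.015)), (np.float64(-0.293), np.float64(-0.126))]
0.18 0.75 [0, 0, 3, 6, 7, 7] [(np.float64(-0.431), np.float64(0.018)), (np.float64(-0.325), np.float64(-0.072))]
0.18 0.75 [3, 6, 7, 7, 5, 4] [(np.float64(-0.325), np.float64(0.044)), (np.float64(-0.238), np.float64(-0.014))]
0.18 0.75 [2, 4, 5, 5, 5, 5] [(np.float64(-0.376), np.float64(0.033)), (np.float64(-0.293), np.float64(-0.041))]
0.18 1 [0, 0, 3, 6, 7, 7] [(np.float64(-0.431), np.float64(0.065)), (np.float64(-0.325), np.float64(0.008))]
0.18 1 [3, 6, 7, 7, 5, 4] [(np.float64(-0.325), np.float64(0.084)), (np.float64(-0.238), np.float64(0.049))]
0.18 1 [2, 4, 5, 5, 5, 5] [(np.float64(-0.376), np.float64(0.077)), (np.float64(-0.293), np.float64(0.03))]
0.21 0.6 [0, 0, 3, 6, 7, 7] [(np.float64(-0.431), np.float64(0.017)), (np.float64(-0.325), np.fl
[... 199 characters left out ...]
p.float64(-0.293), np.float64(-0.057))]
0.21 0.75 [0, 0, 3, 6, 7, 7] [(np.float64(-0.431), np.float64(0.064)), (np.float64(-0.325), np.float64(-0.014))]
0.21 0.75 [3, 6, 7, 7, 5, 4] [(np.float64(-0.325), np.float64(0.09)), (np.float64(-0.238), np.float64(0.044))]
0.21 0.75 [2, 4, 5, 5, 5, 5] [(np.float64(-0.376), np.float64(0.08)), (np.float64(-0.293), np.float64(0.017))]
0.21 1 [0, 0, 3, 6, 7, 7] [(np.float64(-0.431), np.float64(0.107)), (np.float64(-0.325), np.float64(0.058))]
0.21 1 [3, 6, 7, 7, 5, 4] [(np.float64(-0.325), np.float64(0.126)), (np.float64(-0.238), np.float64(0.098))]
0.21 1 [2, 4, 5, 5, 5, 5] [(np.float64(-0.376), np.float64(0.118)), (np.float64(-0.293), np.float64(0.08))]
```

```bash
python3 -m crank '[[-1,[0,0,0],4],[-1,[0,0,0],7],[-1,[0,0,0],7],[-1,[0,0,0],7],[-1,[0,0,0],7]]' | head -2
cat > mw.py <<'E'
import sys
from plan import *
Ts=(.6,.75,1.)
def wrist(guess,win=.15,name=None):
    C,s=carrier();im,m=snap("wrist",name);g=cv2.GaussianBlur(cv2.cvtColor(im,cv2.COLOR_RGB2GRAY).astype(np.float32),(3,3),0);gx=np.abs(cv2.Sobel(g,cv2.CV_32F,1,0))
    def score(ph):
        P=np.array([mp(C,ph,x) for x in np.linspace(.03,.12,40)]);y=C[:3,1]*np.cos(ph)+C[:3,2]*np.sin(ph);t=0
        for sg in(-1,1):
            uv=proj(m,P+sg*.0078*y);ok=(uv[:,1]>2)&(uv[:,1]<398)&(uv[:,0]>2)&(uv[:,0]<637)
            if ok.sum()<6:return 0
            t+=np.minimum(cv2.remap(gx,uv[ok,0].astype(np.float32),uv[ok,1].astype(np.float32),cv2.INTER_LINEAR),60).mean()
        return t
    gr=np.arange(guess-win,guess+win,.003);sc=np.array([score(x) for x in gr]);i=sc.argmax();k=slice(max(0,i-3),i+4);w=sc[k]-sc[k].min()
    return C,s,(gr[k]*w).sum()/w.sum(),sc.max(),np.median(sc)
if __name__=="__main__":
    C,s,ph,a,b=wrist(float(sys.argv[1]),name="z%.2f"%robot.read_state()["clock"]);rp=roll(C);ps=psi_now(s["ee_rot"])
    print("clk %.2f psi %.2f rpy %s phi %.3f (%.0f/%.0f) lean %.3f org %s"%(s["clock"],np.degrees(ps),np.round(rp,3),ph,a,b,ph+rp[0],C[:3,3]))
    for T in Ts: print(T,[x[1:] for x in sim(ph+.05*(ph+rp[0])/T,ps,eval(sys.argv[2]) if len(sys.argv)>2 else [0]*10,T)[2][::3]])
E
python3 mw.py .08 '[6,5,4,3,2,1,0]'
```

```text
clock: 10.5
position: [0.4057, 0.2041, 0.3236]
clk 10.50 psi -23.66 rpy [-0.22   0.041  0.256] phi 0.047 (104/18) lean -0.173 org [0.4915 0.1722 0.0867]
0.6 [(np.float64(-0.185), np.float64(0.007)), (np.float64(-0.065), np.float64(-0.051)), (np.float64(-0.026), np.float64(-0.097))]
0.75 [(np.float64(-0.185), np.float64(0.016)), (np.float64(-0.065), np.float64(-0.025)), (np.float64(-0.026), np.float64(-0.05))]
1.0 [(np.float64(-0.185), np.float64(0.024)), (np.float64(-0.065), np.float64(-0.003)), (np.float64(-0.026), np.float64(-0.014))]
```

```bash
python3 -m crank '[[-1,[0,0,0],7],[-1,[0,0,0],7],[-1,[0,0,0],7],[-1,[0,0,0],5]]' | head -2; python3 mw.py -.03 '[2,0,0,0,0,0,0]'
```

```text
clock: 10.88
position: [0.4057, 0.2041, 0.3237]
clk 10.88 psi 2.14 rpy [ 0.019  0.003 -0.119] phi 0.024 (106/19) lean 0.044 org [0.4896 0.1984 0.0841]
0.6 [(np.float64(0.033), np.float64(0.036)), (np.float64(0.04), np.float64(0.074)), (np.float64(0.04), np.float64(0.133))]
0.75 [(np.float64(0.033), np.float64(0.033)), (np.float64(0.04), np.float64(0.062)), (np.float64(0.04), np.float64(0.102))]
1.0 [(np.float64(0.033), np.float64(0.031)), (np.float64(0.04), np.float64(0.051)), (np.float64(0.04), np.float64(0.076))]
```

```bash
python3 -m crank '[[-1,[0,0,0],-4],[-1,[0,0,0],-4],[-1,[0,0,0],-1],[-1,[0,0,0],0]]' | head -2; python3 mw.py .02 '[1,1,1,0,0,0,0,0,0,0]'
```

```text
clock: 11.27
position: [0.4058, 0.2042, 0.3239]
clk 11.27 psi -7.13 rpy [-0.068  0.005  0.017] phi 0.095 (102/23) lean 0.027 org [0.4894 0.189  0.0846]
0.6 [(np.float64(-0.061), np.float64(0.102)), (np.float64(-0.039), np.float64(0.13)), (np.float64(-0.039), np.float64(0.176)), (np.float64(-0.039), np.float64(0.246))]
0.75 [(np.float64(-0.061), np.float64(0.101)), (np.float64(-0.039), np.float64(0.121)), (np.float64(-0.039), np.float64(0.153)), (np.float64(-0.039), np.float64(0.198))]
1.0 [(np.float64(-0.061), np.float64(0.099)), (np.float64(-0.039), np.float64(0.114)), (np.float64(-0.039), np.float64(0.135)), (np.float64(-0.039), np.float64(0.162))]
```

```bash
cat > plan2.py <<'E'
from mw import *
def sim2(phi,psi,rows,T,pol=None,rate=5,v0=0.):
    c=.3;mgl=c/T;ml=mgl/9.81;J=.0149*mgl/.417;cmd=psi;b=beta(psi);th=phi+b;om=th/T;v=v0;out=[];rr=[]
    for i in range(len(rows)):
        r=rows[i]
        if pol: r=np.clip(np.degrees(np.interp(pol(phi),BB,PP)-cmd),-rate,rate);r=round(r*2)/2;rr.append(r)
        for k in range(20):
            dt=1/240;cmd+=np.radians(r)/20;v2=(cmd-psi)/.04;psi+=v2*dt;a=-.09*(v2-v)/dt;v=v2
            b2=beta(psi);bd=(b2-b)/dt;b=b2
            om+=dt*(mgl*th-c*(om-bd)+ml*a)/J;th+=om*dt
            if th-b>.35:th=b+.35;om=bd
            if th-b<-.35:th=b-.35;om=bd
        phi=th-b;out.append((round(float(b),3),round(float(phi),3)))
    return rr,out
PP=np.radians(np.arange(-60,61,1.));BB=np.array([beta(x) for x in PP])
if __name__=="__main__":
    ck=robot.read_state()["clock"];C,s,ph,a,bb=wrist(float(sys.argv[1]),name="z%.2f"%ck);rp=roll(C);ps=psi_now(s["ee_rot"])
    k=float(sys.argv[2]) if len(sys.argv)>2 else 2.;N=int(sys.argv[3]) if len(sys.argv)>3 else 6;rate=float(sys.argv[4]) if len(sys.argv)>4 else 5
    p1=ph+.05*(ph+rp[0])/.8
    print("clk %.2f psi %.2f rpy %s phi %.4f (%.0f/%.0f) lean %.3f org %s F %s"%(ck,np.degrees(ps),np.round(rp,3),ph,a,bb,ph+rp[0],C[:3,3].round(4),s["ft_force"].round(1)))
    rr,_=sim2(p1,ps,[0]*N,.8,lambda f:-k*f,rate);print("rows",rr)
    for T in(.6,.8,1.):print(T,sim2(p1,ps,rr,T)[1][1::2])
E
python3 - <<'E'
from plan2 import *
# replay check: from start phi .35
rows=[-3,-6,-7,-7,-7,-7,-7,-6,-4,-2]
for T in(.6,.7,.8,1):
    print(T,sim2(.35,0,rows+[0,0]+[4,7,7,7,7,0.6]+[7,7,7,5,.6]+[-4,-4,-1,0],T)[1][9::4], "meas .22@+1.2row, .047, .024,.095")
ph=.095;p1=.097
for k,rate in((2,5),(2.5,6)):
    rr,_=sim2(p1,np.radians(-7.1),[0]*7,.8,lambda f:-k*f,rate);print(k,rr)
    for T in(.6,.8,1.):print(T,sim2(p1,np.radians(-7.1),rr,T)[1][1::2])
E
```

```text
0.6 [(-0.473, 0.285), (-0.422, 0.084), (-0.224, -0.093), (0.004, -0.296), (-0.05, -0.35)] meas .22@+1.2row, .047, .024,.095
0.7 [(-0.473, 0.292), (-0.422, 0.126), (-0.224, 0.008), (0.004, -0.106), (-0.05, -0.082)] meas .22@+1.2row, .047, .024,.095
0.8 [(-0.473, 0.298), (-0.422, 0.157), (-0.224, 0.076), (0.004, 0.012), (-0.05, 0.088)] meas .22@+1.2row, .047, .024,.095
1 [(-0.473, 0.308), (-0.422, 0.2), (-0.224, 0.16), (0.004, 0.143), (-0.05, 0.25)] meas .22@+1.2row, .047, .024,.095
2 [-5.0, -5.0, -5.0, -5.0, -1.0, 5.0, 5.0]
0.6 [(-0.141, 0.146), (-0.232, 0.147), (-0.232, 0.058)]
0.8 [(-0.141, 0.134), (-0.232, 0.13), (-0.232, 0.053)]
1.0 [(-0.141, 0.127), (-0.232, 0.12), (-0.232, 0.055)]
2.5 [-6.0, -6.0, -6.0, -6.0, -5.5, 5.0, 6.0]
0.6 [(-0.156, 0.154), (-0.264, 0.153), (-0.305, 0.061)]
0.8 [(-0.156, 0.14), (-0.264, 0.133), (-0.305, 0.052)]
1.0 [(-0.156, 0.132), (-0.264, 0.122), (-0.305, 0.052)]
```

```bash
cat >> plan2.py <<'E'
E
python3 - <<'E'
t=open('plan2.py').read()
t=t.replace('if __name__=="__main__":','''_b0=beta
def beta(p): return np.interp(p,PP,BB)
TT=.8
def opt(phi,psi,N=12,rate=6.,pt=0.,M=6,v0=0.):
    from scipy.optimize import least_squares
    def f(r):
        o=np.array(sim2(phi,psi,list(r)+[0]*M,TT,v0=v0)[1]);
        return np.r_[o[:,1]*3*np.linspace(.2,1,N+M),(o[:,0])*1.*np.linspace(.2,1,N+M),np.array(r)*.004,np.diff(r)*.004,o[-M:,1]*12,o[-M:,0]*6]
    return least_squares(f,np.zeros(N),bounds=(-rate,rate),diff_step=.05).x
if __name__=="__main__":''')
t=t.replace('''    rr,_=sim2(p1,ps,[0]*N,.8,lambda f:-k*f,rate);print("rows",rr)''','''    rr=[round(x*2)/2 for x in opt(p1,ps,rate=rate)];print("rows",rr)''').replace('print(T,sim2(p1,ps,rr,T)[1][1::2])','print(T,sim2(p1,ps,rr,T)[1][2::3])')
t=t.replace("out.append((round(float(b),3),round(float(phi),3)))","out.append((float(b),float(phi)))").replace("[1][2::3])","[1][2::3] if 0 else np.round(sim2(p1,ps,rr,T)[1][2::3],3).tolist())")
open('plan2.py','w').write(t)
E
time python3 - <<'E'
from plan2 import *
import plan2
p1=.097;ps=np.radians(-7.1)
rr=[round(x*2)/2 for x in opt(p1,ps)];print(rr)
for T in(.7,.8,.9):print(T,np.round(sim2(p1,ps,rr,T)[1][1::2],3).tolist())
E
```

```text
[-6.0, -6.0, -6.0, -2.0, 3.5, 5.0, 4.5, 4.0, 3.0, 3.0, 3.0, 1.5]
0.7 [[-0.156, 0.146], [-0.242, 0.123], [-0.194, 0.035], [-0.112, -0.005], [-0.051, -0.022], [-0.003, -0.029]]
0.8 [[-0.156, 0.14], [-0.242, 0.116], [-0.194, 0.037], [-0.112, 0.005], [-0.051, -0.007], [-0.003, -0.009]]
0.9 [[-0.156, 0.136], [-0.242, 0.111], [-0.194, 0.04], [-0.112, 0.014], [-0.051, 0.005], [-0.003, 0.006]]
real	0m1.623s
user	0m2.105s
sys	0m0.116s
```

Excellent, the model matches. I'll run the first 8 rows and then measure.

```bash
python3 -m crank '[[-1,[0,0,0],-6],[-1,[0,0,0],-6],[-1,[0,0,0],-6],[-1,[0,0,0],-2],[-1,[0,0,0],3.5],[-1,[0,0,0],5],[-1,[0,0,0],4]]' | head -2; python3 plan2.py .02 0 0 5
```

```text
clock: 11.9
position: [0.4058, 0.2042, 0.3241]
clk 11.90 psi -14.28 rpy [-0.135  0.016  0.121] phi 0.0663 (104/19) lean -0.068 org [0.49   0.1817 0.0856] F [-0.2  0.5 -8. ]
rows [-0.5, 2.0, 3.0, 2.5, 2.0, 1.5, 1.0, 1.0, 0.5, 0.5, 0.5, 0.0]
0.6 [[-0.104, 0.006], [-0.042, -0.027], [-0.014, -0.044], [-0.003, -0.064]]
0.8 [[-0.104, 0.02], [-0.042, 0.003], [-0.014, 0.001], [-0.003, 0.002]]
1.0 [[-0.104, 0.028], [-0.042, 0.019], [-0.014, 0.022], [-0.003, 0.028]]
```

```bash
python3 -m crank '[[-1,[0,0,0],-1],[-1,[0,0,0],1],[-1,[0,0,0],2],[-1,[0,0,0],2],[-1,[0,0,0],1],[-1,[0,0,0],0]]' | head -2; python3 plan2.py .02 0 0 4
```

```text
clock: 12.45
position: [0.4059, 0.2042, 0.3242]
clk 12.45 psi -9.57 rpy [-0.091  0.008  0.052] phi 0.0841 (102/21) lean -0.007 org [0.4897 0.1865 0.0851] F [-0.7 -0.5 -8.7]
rows [-4.0, -4.0, -4.0, 1.5, 4.0, 4.0, 3.0, 2.5, 2.0, 2.0, 2.0, 1.0]
0.6 [[-0.186, 0.112], [-0.13, 0.002], [-0.052, -0.035], [-0.0, -0.061]]
0.8 [[-0.186, 0.104], [-0.13, 0.017], [-0.052, -0.001], [-0.0, -0.007]]
1.0 [[-0.186, 0.098], [-0.13, 0.029], [-0.052, 0.019], [-0.0, 0.02]]
```

```bash
cat > fit.py <<'E'
from plan2 import *
from scipy.optimize import least_squares
import json
# log: list of (rows, pause_s, phi measured at start of last picture, offset s from rows end)
LOG=json.load(open("log.json"))
def run(T,dl,tau=.04,ac=.09,ret=False):
    c=.3;mgl=c/T;ml=mgl/9.81;J=.0149*mgl/.417;psi=cmd=0.;b=beta(0);th=.35+b;om=0;v=0;o=[];dt=1/240
    def step(n,r):
        nonlocal psi,cmd,b,th,om,v
        for k in range(n):
            cmd+=np.radians(r)/20;v2=(cmd-psi)/tau;psi+=v2*dt;a=-ac*(v2-v)/dt;v=v2
            b2=beta(psi);bd=(b2-b)/dt;b=b2
            om+=dt*(mgl*(th+dl)-c*(om-bd)+ml*a)/J;th+=om*dt
            if th-b>.35:th=b+.35;om=bd
    for rows,off,pause,ph in LOG:
        for r in rows: step(20,r)
        step(round(off*240),0);o.append(th-b-ph);step(round((pause-off)*240),0)
    return (o,(psi,v,b,th,om)) if ret else o
if __name__=="__main__":
    for fix in(0,1):
        f=(lambda x:run(x[0],x[1])) if fix==0 else (lambda x:run(*x))
        r=least_squares(f,[.8,0.] if fix==0 else [.8,0,.04,.09],diff_step=.01,x_scale=[.1,.02] if fix==0 else [.1,.02,.02,.05]);print(np.round(r.x,4),np.round(r.fun,3))
E
cat > log.json <<'E'
[[[-3,-6,-7,-7,-7,-7,-7,-6,-4,-2],0.1,0.15,0.22],
[[4,7,7,7,7],0,0.05,0.047],[[7,7,7,5],0,0.05,0.024],[[-4,-4,-1,0],0,0.05,0.095],
[[-6,-6,-6,-2,3.5,5,4],0,0.05,0.066],[[-1,1,2,2,1,0],0,0.05,0.084]]
E
python3 fit.py
```

```text
[0.6722 0.0303] [ 0.046  0.013 -0.016  0.011  0.003 -0.003]
[0.8144 0.0228 0.0023 0.1975] [ 0.022 -0.004 -0.007  0.016 -0.005 -0.   ]
  cost_new = 0.5 * np.dot(f_new, f_new)
fit.py:11: RuntimeWarning: overflow encountered in scalar divide
  cmd+=np.radians(r)/20;v2=(cmd-psi)/tau;psi+=v2*dt;a=-ac*(v2-v)/dt;v=v2
fit.py:13: RuntimeWarning: invalid value encountered in scalar subtract
  om+=dt*(mgl*(th+dl)-c*(om-bd)+ml*a)/J;th+=om*dt
fit.py:11: RuntimeWarning: invalid value encountered in scalar subtract
  cmd+=np.radians(r)/20;v2=(cmd-psi)/tau;psi+=v2*dt;a=-ac*(v2-v)/dt;v=v2
```

```bash
python3 - <<'E'
import plan2, mw
from plan2 import *
X=np.load("X.npy")
for f,p,R in(("w5",[0.4064,0.2043,0.3261],[[0.833,-0.099,0.544],[-0.087,-0.995,-0.047],[0.546,-0.008,-0.838]]),("w4",[0.4052,0.2052,0.2434],[[0.8344,-0.0984,0.5423],[-0.0868,-0.9951,-0.047],[0.5443,-0.0078,-0.8389]])):
    T=np.eye(4);T[:3,:3]=R;T[:3,3]=p
    m=dict(robot.camera_model("wrist"));m["cam_to_world"]=T@X
    im=np.load("pics/%s.npy"%f)
    mw.carrier=lambda:(T@Ct,dict());mw.snap=lambda n,nm=None:(im,m)
    print(f,mw.wrist(.33,.1)[2:])
    # pivot / plate symmetric check: predicted handle & cheek columns
    print(proj(m,[(T@Ct@np.array([*q,1]))[:3] for q in((.045,.012,.12),(.045,-.012,.12),(.19,.055,.01),(.19,-.055,.01))]).round(1).tolist())
E
```

```text
w5 (np.float64(0.2897988140424731), np.float32(70.24829), np.float32(39.8292))
[[289.8, 179.9], [338.9, 179.2], [256.7, 73.9], [370.0, 72.2]]
w4 (np.float64(0.29379592774327973), np.float32(73.47687), np.float32(39.396046))
[[289.8, 179.9], [338.9, 179.2], [256.7, 73.9], [370.0, 72.2]]
```

```bash
python3 - <<'E'
import numpy as np
C=np.load("C.npy");a=.0105;D=np.eye(4);D[:2,:2]=[[np.cos(a),-np.sin(a)],[np.sin(a),np.cos(a)]];D[1,3]=.0008;np.save("C.npy",C@D)
t=open("plan2.py").read().replace("a=-.09*","a=-.15*").replace("(cmd-psi)/.04","(cmd-psi)/.03");open("plan2.py","w").write(t)
E
python3 plan2.py .1 0 0 5
```

```text
clk 12.50 psi -9.62 rpy [-0.091  0.009  0.064] phi 0.1257 (116/18) lean 0.034 org [0.4896 0.1872 0.085 ] F [ 0.7 -1.  -7.8]
rows [-5.0, -5.0, -5.0, -5.0, -5.0, 4.0, 5.0, 5.0, 5.0, 5.0, 5.0, 5.0]
0.6 [[-0.215, 0.197], [-0.291, 0.112], [-0.161, -0.014], [-0.02, -0.081]]
0.8 [[-0.215, 0.177], [-0.291, 0.097], [-0.161, 0.008], [-0.02, -0.031]]
1.0 [[-0.215, 0.165], [-0.291, 0.094], [-0.161, 0.028], [-0.02, 0.004]]
```

```bash
python3 -m crank '[[-1,[0,0,0],-5],[-1,[0,0,0],-5],[-1,[0,0,0],-5],[-1,[0,0,0],-4],[-1,[0,0,0],-2],[-1,[0,0,0],0],[-1,[0,0,0],0]]' | head -2; python3 plan2.py .1 0 0 5
```

```text
clock: 13.13
position: [0.4059, 0.2042, 0.3241]
clk 13.13 psi -30.50 rpy [-0.279  0.068  0.363] phi 0.0720 (116/19) lean -0.208 org [0.4939 0.1666 0.0889] F [-0.5  0.4 -8.8]
rows [5.0, 5.0, 5.0, 5.0, 5.0, 5.0, 5.0, 5.0, 5.0, 5.0, -1.5, -5.0]
0.6 [[-0.16, -0.099], [-0.019, -0.206], [0.123, -0.294], [0.137, -0.264]]
0.8 [[-0.16, -0.056], [-0.019, -0.117], [0.123, -0.148], [0.137, -0.069]]
1.0 [[-0.16, -0.03], [-0.019, -0.07], [0.123, -0.08], [0.137, 0.004]]
```

```bash
python3 -m crank '[[-1,[0,0,0],7],[-1,[0,0,0],7],[-1,[0,0,0],7],[-1,[0,0,0],7],[-1,[0,0,0],4],[-1,[0,0,0],0],[-1,[0,0,0],0]]' | head -2; python3 plan2.py -.03 0 0 5
```

```text
clock: 13.77
position: [0.4059, 0.2042, 0.3241]
clk 13.77 psi 1.31 rpy [ 0.012  0.001 -0.096] phi -0.0250 (116/21) lean -0.013 org [0.49   0.1984 0.0846] F [-0.9  0.2 -9. ]
rows [5.0, 1.5, -0.5, -1.5, -1.5, -1.0, -1.0, -0.5, -0.5, -0.5, -0.5, -0.5]
0.6 [[0.071, -0.034], [0.035, 0.001], [0.014, 0.007], [-0.0, 0.014]]
0.8 [[0.071, -0.028], [0.035, -0.003], [0.014, -0.0], [-0.0, 0.003]]
1.0 [[0.071, -0.025], [0.035, -0.006], [0.014, -0.005], [-0.0, -0.004]]
```

```bash
python3 -m crank '[[-1,[0,0,0],4],[-1,[0,0,0],2],[-1,[0,0,0],-0.5],[-1,[0,0,0],-1.5],[-1,[0,0,0],-1.5],[-1,[0,0,0],-1],[-1,[0,0,0],-0.5],[-1,[0,0,0],0]]' | head -2; python3 plan2.py 0 0 0 4
```

```text
clock: 14.48
position: [0.4059, 0.2042, 0.3241]
clk 14.48 psi 2.39 rpy [ 0.022  0.002 -0.112] phi 0.0076 (118/21) lean 0.030 org [0.4901 0.1996 0.0846] F [-0.2  1.6 -8.5]
rows [-4.0, -3.0, -0.5, 0.5, 1.0, 1.0, 0.5, 0.5, 0.5, 0.5, 0.5, 0.0]
0.6 [[-0.047, 0.039], [-0.028, 0.005], [-0.012, 0.003], [-0.001, 0.004]]
0.8 [[-0.047, 0.028], [-0.028, 0.001], [-0.012, -0.002], [-0.001, -0.003]]
1.0 [[-0.047, 0.022], [-0.028, -0.0], [-0.012, -0.002], [-0.001, -0.002]]
```

```bash
python3 -m crank '[[-1,[0,0,0],-4],[-1,[0,0,0],-2.5],[-1,[0,0,0],-0.5],[-1,[0,0,0],0.5],[-1,[0,0,0],1],[-1,[0,0,0],0.5],[-1,[0,0,0],0]]' | head -2; python3 plan2.py 0 0 0 4
```

```text
clock: 15.12
position: [0.4059, 0.2042, 0.3242]
clk 15.12 psi -2.48 rpy [-0.024  0.002 -0.041] phi 0.0080 (117/20) lean -0.016 org [0.4897 0.1946 0.0847] F [ 0.  -0.6 -8.5]
rows [1.0, 0.5, 0.5, 0.0, 0.0, 0.0, 0.0, 0.0, 0.0, 0.0, 0.0, 0.0]
0.6 [[-0.006, -0.006], [-0.004, -0.004], [-0.004, -0.008], [-0.004, -0.014]]
0.8 [[-0.006, -0.002], [-0.004, 0.0], [-0.004, -0.001], [-0.004, -0.003]]
1.0 [[-0.006, 0.0], [-0.004, 0.003], [-0.004, 0.002], [-0.004, 0.002]]
```

```bash
python3 -m crank '[[-1,[0,0,0],0.5],[-1,[0,0,0],0.5],[-1,[0,0,0],0.5],[-1,[0,0,0],0],[-1,[0,0,0],0],[-1,[0,0,0],0],[-1,[0,0,0],0],[-1,[0,0,0],0]]' | head -2; python3 plan2.py 0 0 0 4
```

```text
clock: 15.83
position: [0.4059, 0.2042, 0.3241]
clk 15.83 psi -1.05 rpy [-0.01   0.002 -0.062] phi 0.0140 (116/20) lean 0.004 org [0.4897 0.1961 0.0846] F [ 0.6 -0.2 -8.1]
rows [-2.5, -0.5, 0.5, 1.0, 0.5, 0.5, 0.5, 0.5, 0.5, 0.0, 0.0, 0.0]
0.6 [[-0.035, 0.015], [-0.016, 0.0], [-0.002, -0.005], [-0.0, -0.001]]
0.8 [[-0.035, 0.012], [-0.016, 0.003], [-0.002, -0.0], [-0.0, 0.005]]
1.0 [[-0.035, 0.012], [-0.016, 0.005], [-0.002, 0.003], [-0.0, 0.008]]
```

```bash
sed -i 's|p1=ph+.05\*(ph+rp\[0\])/.8|p1=ph+.009+.05*(ph+.009+rp[0])/.8|' plan2.py; python3 -m crank '[[-1,[0,0,0],-2.5],[-1,[0,0,0],-1],[-1,[0,0,0],0],[-1,[0,0,0],0.5],[-1,[0,0,0],0.5],[-1,[0,0,0],0.5],[-1,[0,0,0],0.5],[-1,[0,0,0],0]]' | head -2; python3 plan2.py 0 0 0 4
```

```text
clock: 16.55
position: [0.4059, 0.2042, 0.3242]
clk 16.55 psi -2.50 rpy [-0.024  0.002 -0.04 ] phi 0.0051 (119/21) lean -0.019 org [0.4896 0.1946 0.0846] F [ 0.4 -0.6 -8.2]
rows [-0.5, 0.0, 0.5, 0.5, 0.5, 0.5, 0.5, 0.0, 0.0, 0.0, 0.0, 0.0]
0.6 [[-0.025, 0.005], [-0.011, -0.005], [-0.005, -0.006], [-0.005, -0.01]]
0.8 [[-0.025, 0.007], [-0.011, 0.0], [-0.005, 0.002], [-0.005, 0.001]]
1.0 [[-0.025, 0.008], [-0.011, 0.003], [-0.005, 0.006], [-0.005, 0.006]]
```

```bash
python3 -m crank '[[-1,[0,0,0],0],[-1,[0,0,0],0],[-1,[0,0,0],0.5],[-1,[0,0,0],0.5],[-1,[0,0,0],0.5],[-1,[0,0,0],0.5],[-1,[0,0,0],0],[-1,[0,0,0],0]]' | head -2; python3 plan2.py 0 0 0 4
```

```text
clock: 17.27
position: [0.4059, 0.2042, 0.3241]
clk 17.27 psi -0.55 rpy [-0.006  0.001 -0.069] phi 0.0015 (118/20) lean -0.004 org [0.4898 0.1966 0.0846] F [-0.4  0.7 -8.2]
rows [-2.5, -0.5, 0.5, 0.5, 0.5, 0.5, 0.5, 0.5, 0.0, 0.0, 0.0, 0.0]
0.6 [[-0.03, 0.012], [-0.016, -0.001], [-0.005, -0.004], [-0.005, -0.006]]
0.8 [[-0.03, 0.009], [-0.016, 0.0], [-0.005, -0.001], [-0.005, -0.001]]
1.0 [[-0.03, 0.009], [-0.016, 0.002], [-0.005, 0.002], [-0.005, 0.002]]
```

```bash
python3 - <<'E'
from ik import *
s=robot.read_state();R0=s["ee_rot"];n=R0[:,2]
g=s["position"]+.155*n
print("g",g)
for tgt in((.453,-.245,g[2]),(.453,-.245,.135)):
    d=np.array(tgt)-g;print("world",d,"tool",R0.T@d)
q=s["joint_pos"]
for t in np.linspace(0,1,9):
    q,e=ik(s["position"]+t*(np.array([.453,-.245,g[2]])-g),R0,q);print(t,q,e)
E
```

```text
g [0.4897 0.1968 0.194 ]
world [-0.0367 -0.4418  0.    ] tool [0.0037 0.4433 0.0012]
world [-0.0367 -0.4418 -0.059 ] tool [-0.0284  0.4434  0.0508]
0.0 [ 0.2751 -0.2025  2.2607 -0.3655  0.57    2.1953] 1.7812196162481087e-11
0.125 [ 0.1397 -0.2825  2.3237 -0.2365  0.5506  1.9696] 8.895661984809067e-13
0.25 [-0.0102 -0.3498  2.3726 -0.0812  0.5475  1.7096] 1.0619283230539622e-13
0.375 [-0.1703 -0.398   2.4054  0.0837  0.5631  1.4348] 3.608224830031759e-15
0.5 [-0.3335 -0.4206  2.4202  0.2379  0.5947  1.1693] 1.3322676295501878e-14
0.625 [-0.4914 -0.4142  2.4161  0.3674  0.6356  0.9304] 6.2637395270570546e-15
0.75 [-0.6365 -0.3798  2.3933  0.4681  0.6786  0.7259] 6.661338147750939e-16
0.875 [-0.7642 -0.3225  2.3532  0.5421  0.7193  0.5565] 3.7169317623764186e-10
1.0 [-0.8733 -0.2489  2.2979  0.594   0.7562  0.4199] 2.7944568881110854e-10
```

```bash
python3 -m crank '[[-1,[0,0,0],-1.5],[-1,[0,0,0],-0.5],[-1,[0,0,0],0.5],[-1,[0,0,0],0.5],[-1,[0,0,0],0.5],[-1,[0,0,0],0],[-1,[0,0,0],0],[-1,[0,0,0],0]]' | head -2; python3 plan2.py 0 0 0 3
```

```text
clock: 17.98
position: [0.4059, 0.2042, 0.3241]
clk 17.98 psi -1.04 rpy [-0.01   0.002 -0.062] phi -0.0043 (118/21) lean -0.015 org [0.4898 0.1961 0.0846] F [-0.  -0.3 -8.1]
rows [0.0, 0.0, 0.0, 0.0, 0.0, 0.0, 0.0, 0.0, 0.0, 0.0, 0.0, 0.0]
0.6 [[-0.01, 0.002], [-0.01, -0.002], [-0.01, -0.007], [-0.01, -0.015]]
0.8 [[-0.01, 0.002], [-0.01, -0.0], [-0.01, -0.003], [-0.01, -0.008]]
1.0 [[-0.01, 0.003], [-0.01, 0.001], [-0.01, -0.001], [-0.01, -0.004]]
```

```bash
sed -i 's|ph+.009|ph+.005|g' plan2.py; python3 -m crank '[[-1,[0,0,0],1],[-1,[0,0,0],0.5],[-1,[0,0,0],0],[-1,[0,0,0],0],[-1,[0,0,0],0],[-1,[0,0,0],-0.5],[-1,[0,0,0],0],[-1,[0,0,0],0]]' | head -2; python3 plan2.py 0 0 0 3
```

```text
clock: 18.7
position: [0.4059, 0.2042, 0.3242]
clk 18.70 psi -0.05 rpy [-0.001  0.001 -0.076] phi -0.0052 (117/20) lean -0.006 org [0.4899 0.1972 0.0847] F [ 0.1  0.5 -8. ]
rows [0.0, 0.0, 0.0, 0.0, 0.0, 0.0, 0.0, 0.0, 0.0, 0.0, 0.0, 0.0]
0.6 [[-0.0, -0.001], [-0.0, -0.001], [-0.0, -0.002], [-0.0, -0.002]]
0.8 [[-0.0, -0.0], [-0.0, -0.001], [-0.0, -0.001], [-0.0, -0.002]]
1.0 [[-0.0, -0.0], [-0.0, -0.001], [-0.0, -0.001], [-0.0, -0.001]]
```

```bash
python3 -m crank '[[-1,[0,0,0],0],[-1,[0,0,0],0],[-1,[0,0,0],0],[-1,[0,0,0],0],[-1,[0,0,0],0],[-1,[0,0,0],0],[-1,[0,0,0],0],[-1,[0,0,0],0],[-1,[0,0,0],0]]' | head -2; python3 plan2.py 0 0 0 3
```

```text
clock: 19.5
position: [0.4059, 0.2042, 0.3242]
clk 19.50 psi -0.05 rpy [-0.001  0.001 -0.076] phi -0.0095 (117/21) lean -0.010 org [0.4899 0.1972 0.0846] F [ 0.3 -0.7 -8.8]
rows [1.5, 0.5, 0.0, -0.5, -0.5, 0.0, 0.0, 0.0, 0.0, 0.0, 0.0, 0.0]
0.6 [[0.019, -0.009], [0.009, 0.0], [0.009, 0.003], [0.009, 0.008]]
0.8 [[0.019, -0.007], [0.009, -0.0], [0.009, 0.002], [0.009, 0.005]]
1.0 [[0.019, -0.006], [0.009, -0.001], [0.009, 0.001], [0.009, 0.003]]
```

```bash
python3 -m crank '[[-1,[0,0,0],1.5],[-1,[0,0,0],0.5],[-1,[0,0,0],0],[-1,[0,0,0],-0.5],[-1,[0,0,0],-0.5],[-1,[0,0,0],0],[-1,[0,0,0],-0.5],[-1,[0,0,0],0]]' | head -2; python3 plan2.py 0 0 0 3
```

```text
clock: 20.22
position: [0.4059, 0.2042, 0.3241]
clk 20.22 psi 0.41 rpy [ 0.003  0.001 -0.083] phi -0.0038 (118/20) lean -0.000 org [0.4899 0.1976 0.0846] F [-0.1 -0.9 -8.7]
rows [-1.0, -0.5, 0.0, 0.0, 0.0, 0.0, 0.0, 0.0, 0.0, 0.0, 0.0, 0.0]
0.6 [[-0.01, 0.006], [-0.01, 0.001], [-0.01, -0.003], [-0.01, -0.009]]
0.8 [[-0.01, 0.004], [-0.01, 0.0], [-0.01, -0.003], [-0.01, -0.008]]
1.0 [[-0.01, 0.003], [-0.01, -0.0], [-0.01, -0.003], [-0.01, -0.006]]
```

```bash
python3 -m crank '[[-1,[0,0.002,0],0],[-1,[0,0.004,0],0],[-1,[0,0.006,0],0],[-1,[0,0.006,0],0],[-1,[0,0.006,0],0],[-1,[0,0.006,0],0],[-1,[0,0.006,0],0],[-1,[0,0.006,0],0],[-1,[0,0.006,0],0],[-1,[0,0.006,0],0]]' | head -2; python3 plan2.py 0 0 0 3
```

```text
clock: 21.1
position: [0.4, 0.1497, 0.3235]
clk 21.10 psi 0.46 rpy [ 0.004  0.001 -0.084] phi 0.0010 (92/19) lean 0.005 org [0.484  0.1431 0.084 ] F [-0.   0.  -8.2]
rows [-2.5, -0.5, 0.0, 0.5, 0.5, 0.5, 0.5, 0.0, 0.0, 0.0, 0.0, 0.0]
0.6 [[-0.024, 0.014], [-0.011, -0.0], [-0.005, 0.001], [-0.005, 0.0]]
0.8 [[-0.024, 0.01], [-0.011, -0.001], [-0.005, 0.001], [-0.005, -0.0]]
1.0 [[-0.024, 0.008], [-0.011, 0.0], [-0.005, 0.002], [-0.005, 0.001]]
```

```bash
python3 -m crank '[[-1,[0,0.006,0],-2],[-1,[0,0.007,0],-0.5],[-1,[0,0.007,0],0.5],[-1,[0,0.007,0],0.5],[-1,[0,0.007,0],0.5],[-1,[0,0.007,0],0.5],[-1,[0,0.007,0],0],[-1,[0,0.007,0],0]]' | head -2; python3 plan2.py 0 0 0 3
```

```text
clock: 21.82
position: [0.3952, 0.095, 0.3235]
clk 21.82 psi -0.02 rpy [-0.001  0.001 -0.077] phi -0.0234 (89/33) lean -0.024 org [0.4792 0.0879 0.084 ] F [ 0.   0.3 -8.6]
rows [3.0, 3.0, 0.5, -1.0, -1.0, -1.0, -1.0, -0.5, -0.5, -0.5, -0.5, -0.5]
0.6 [[0.06, -0.043], [0.036, -0.006], [0.016, 0.001], [0.001, 0.006]]
0.8 [[0.06, -0.034], [0.036, -0.005], [0.016, -0.001], [0.001, 0.002]]
1.0 [[0.06, -0.029], [0.036, -0.006], [0.016, -0.004], [0.001, -0.002]]
```

```bash
python3 -m crank '[[-1,[0,0.006,0],2.5],[-1,[0,0.006,0],2],[-1,[0,0.006,0],0],[-1,[0,0.006,0],-0.5],[-1,[0,0.006,0],-1],[-1,[0,0.006,0],-0.5]]' | head -2; python3 m.py 0; python3 plan2.py 0 0 0 3
```

```text
clock: 22.37
position: [0.39, 0.0596, 0.3222]
clock 22.37 psi 2.50 deg rpy [ 0.023  0.002 -0.114] phi 0.012 each [-0.03   0.084] res 9.4 px[205, 369] | wrist phi -0.048 (score 100 med 30) lean 0.035 dq max 0.45 org [0.4743 0.0552 0.0827]
clk 22.52 psi 2.60 rpy [ 0.024  0.001 -0.115] phi -0.0612 (99/33) lean -0.037 org [0.4744 0.0553 0.0828] F [-0.3  0.2 -7.9]
rows [3.0, 3.0, 3.0, 3.0, 3.0, -1.5, -3.0, -3.0, -3.0, -2.5, -3.0, -1.5]
0.6 [[0.102, -0.106], [0.156, -0.067], [0.077, 0.009], [0.006, 0.028]]
0.8 [[0.102, -0.092], [0.156, -0.053], [0.077, 0.002], [0.006, 0.012]]
1.0 [[0.102, -0.084], [0.156, -0.048], [0.077, -0.006], [0.006, -0.002]]
```

```bash
python3 - <<'E'
from mw import *
im=np.load("pics/z22.52.npy").copy();C,s=carrier();m=robot.camera_model("wrist")
for ph,col in((-.061,(255,0,0)),(0,(0,0,255))):
    for sg in(-1,1):
        y=C[:3,1]*np.cos(ph)+C[:3,2]*np.sin(ph)
        for x in np.linspace(.03,.15,12):
            u,v=proj(m,mp(C,ph,x)+sg*.0078*y)[0]
            cv2.circle(im,(int(u),int(v)),0,col,-1)
im2=im[0:200,200:440];sc=np.load("pics/s2.npy")
cv2.imwrite("pics/v8.png",cv2.resize(im2,None,fx=3,fy=3,interpolation=cv2.INTER_NEAREST)[:,:,::-1])
E
```

```text
(no output)
```

View pics/v8.png

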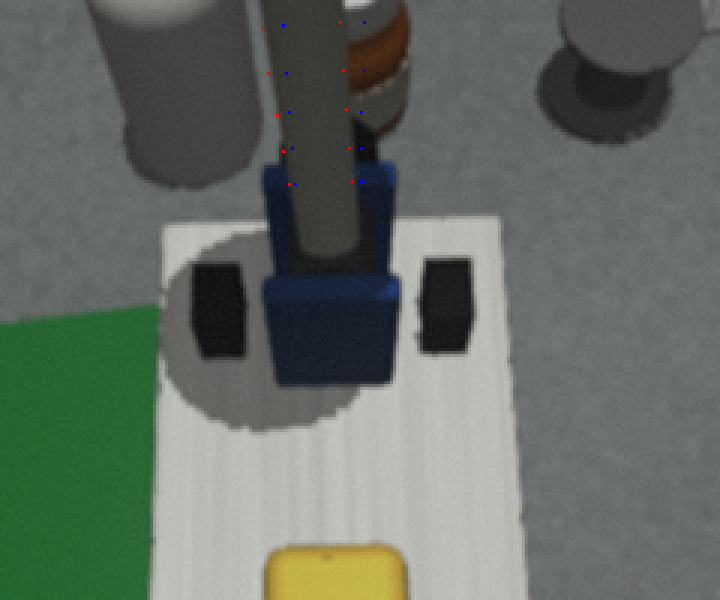

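The picture shows the post between the red marks, so the mast really leans about -0.06 and the wrist measurement is good. I'll correct that before carrying on.

```bash
python3 -m crank '[[-1,[0,0,0],5],[-1,[0,0,0],4],[-1,[0,0,0],2],[-1,[0,0,0],0],[-1,[0,0,0],-2],[-1,[0,0,0],-2],[-1,[0,0,0],0]]' | head -2; python3 plan2.py -.03 0 0 5
```

```text
clock: 23.15
position: [0.3902, 0.0603, 0.3222]
clk 23.15 psi 9.34 rpy [ 0.088  0.007 -0.214] phi -0.0097 (88/30) lean 0.078 org [0.4757 0.0629 0.0832] F [-0.  -0.3 -7.3]
rows [-5.0, -5.0, -5.0, -3.0, 0.0, 1.5, 1.5, 1.5, 1.0, 1.0, 1.0, 0.5]
0.6 [[-0.039, 0.096], [-0.072, 0.044], [-0.033, 0.028], [-0.008, 0.035]]
0.8 [[-0.039, 0.069], [-0.072, 0.017], [-0.033, -0.001], [-0.008, -0.005]]
1.0 [[-0.039, 0.053], [-0.072, 0.006], [-0.033, -0.009], [-0.008, -0.015]]
```

```bash
python3 -m crank '[[-1,[0,0,0],-7],[-1,[0,0,0],-6],[-1,[0,0,0],-3],[-1,[0,0,0],0],[-1,[0,0,0],0],[-1,[0,0,0],1],[-1,[0,0,0],0.5],[-1,[0,0,0],0]]' | head -2; python3 plan2.py 0 0 0 5
```

```text
clock: 23.87
position: [0.3902, 0.0601, 0.3222]
clk 23.87 psi -4.96 rpy [-0.047  0.004 -0.004] phi -0.0516 (72/20) lean -0.099 org [0.4739 0.048  0.0828] F [ 0.5 -0.4 -8.9]
rows [5.0, 5.0, 5.0, 5.0, 5.0, 5.0, -2.0, -4.5, -5.0, -5.0, -5.0, -3.5]
0.6 [[0.081, -0.153], [0.22, -0.17], [0.143, -0.027], [0.011, 0.007]]
0.8 [[0.081, -0.125], [0.22, -0.124], [0.143, -0.001], [0.011, 0.027]]
1.0 [[0.081, -0.108], [0.22, -0.101], [0.143, 0.002], [0.011, 0.022]]
```

```bash
python3 - <<'E'
from plan2 import *
r,o=sim2(-.056-.002,np.radians(2.6),[5,4,2,0,-2,-2,0,.0]+[-7,-6,-3,0,0,1,.5,0],.8);print(np.round(o,3)[[6,15]].tolist())
from mw import *
im=np.load("pics/z23.87.npy");C,s=carrier();m=robot.camera_model("wrist")
g=cv2.GaussianBlur(cv2.cvtColor(im,cv2.COLOR_RGB2GRAY).astype(np.float32),(3,3),0);gx=np.abs(cv2.Sobel(g,cv2.CV_32F,1,0))
P=lambda ph,sg:proj(m,np.array([mp(C,ph,x) for x in np.linspace(.03,.12,40)])+sg*.0078*(C[:3,1]*np.cos(ph)+C[:3,2]*np.sin(ph)))
for ph in np.arange(-.12,.13,.012):
    t=[]
    for sg in(-1,1):
        uv=P(ph,sg);ok=uv[:,1]>2;t.append(float(np.minimum(cv2.remap(gx,uv[ok,0].astype(np.float32),uv[ok,1].astype(np.float32),1),60).mean()))
    print("%.3f"%ph,np.round(t,0),end="; ")
v=im.copy()
for ph,col in((-.0516,(255,0,0)),(0.02,(0,0,255))):
    for sg in(-1,1):
        for u in P(ph,sg)[::4]:cv2.circle(v,tuple(int(x) for x in u),0,col,-1)
cv2.imwrite("pics/v9.png",cv2.resize(v[0:160,200:440],None,fx=3,fy=3,interpolation=cv2.INTER_NEAREST)[:,:,::-1])
E
```

```text
[[0.092, -0.036], [-0.047, -0.066]]
-0.120 [3. 8.]; -0.108 [ 4. 12.]; -0.096 [ 6. 15.]; -0.084 [11. 19.]; -0.072 [18. 24.]; -0.060 [27. 34.]; -0.048 [33. 38.]; -0.036 [30. 24.]; -0.024 [25. 17.]; -0.012 [20. 12.]; -0.000 [15.  7.]; 0.012 [16.  5.]; 0.024 [16.  4.]; 0.036 [14.  4.]; 0.048 [14.  4.]; 0.060 [16.  4.]; 0.072 [18.  3.]; 0.084 [18.  2.]; 0.096 [17.  2.]; 0.108 [15.  3.]; 0.120 [9. 3.];
```

View pics/v9.png

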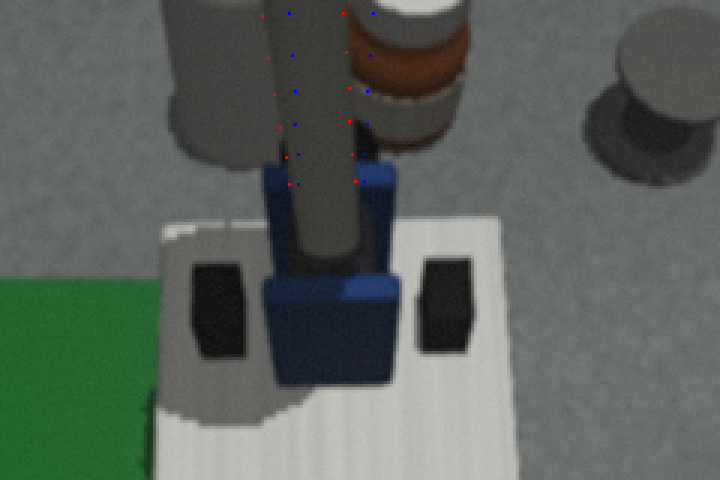

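```bash
python3 - <<'E'
from plan2 import *
p=-.052;ps=np.radians(-5)
rr=[round(x*2)/2 for x in opt(p,ps,N=14,rate=7)];print(rr)
for T in(.7,.8,.9):print(np.round(sim2(p,ps,rr,T)[1][1::2],3).tolist())
E
```

```text
[7.0, 7.0, 7.0, 5.5, -1.0, -3.0, -3.5, -3.0, -2.5, -2.0, -1.5, -1.5, -1.5, -1.0]
[[0.065, -0.141], [0.186, -0.147], [0.174, -0.056], [0.113, -0.017], [0.068, -0.005], [0.038, 0.003], [0.013, 0.008]]
[[0.065, -0.13], [0.186, -0.131], [0.174, -0.046], [0.113, -0.012], [0.068, -0.0], [0.038, 0.007], [0.013, 0.012]]
[[0.065, -0.121], [0.186, -0.118], [0.174, -0.04], [0.113, -0.01], [0.068, 0.0], [0.038, 0.007], [0.013, 0.011]]
```

```bash
python3 -m crank '[[-1,[0,0,0],7],[-1,[0,0,0],7],[-1,[0,0,0],6.5],[-1,[0,0,0],4],[-1,[0,0,0],0],[-1,[0,0,0],-3],[-1,[0,0,0],-3],[-1,[0,0,0],-2.5],[-1,[0,0,0],-2],[-1,[0,0,0],-1.5]]' | head -2; python3 plan2.py 0 0 0 5
```

```text
clock: 24.75
position: [0.3902, 0.0601, 0.3222]
clk 24.75 psi 7.22 rpy [ 0.068  0.004 -0.183] phi 0.0171 (80/33) lean 0.085 org [0.4752 0.0605 0.083 ] F [ 0.1 -0.2 -7.5]
rows [-5.0, -5.0, -5.0, -5.0, -4.5, 1.0, 3.0, 3.0, 3.0, 3.0, 3.0, 1.5]
0.6 [[-0.059, 0.127], [-0.155, 0.098], [-0.078, 0.026], [-0.002, 0.021]]
0.8 [[-0.059, 0.099], [-0.155, 0.061], [-0.078, -0.001], [-0.002, -0.01]]
1.0 [[-0.059, 0.083], [-0.155, 0.044], [-0.078, -0.006], [-0.002, -0.013]]
```

```bash
python3 - <<'E'
from plan2 import *
p=.027;ps=np.radians(7.1)
rr=[round(x*2)/2 for x in opt(p,ps,N=10,rate=7)];print(rr)
for T in(.7,.8,.9):print(np.round(sim2(p,ps,rr,T)[1][1::2],3).tolist())
E
```

```text
[-7.0, -7.0, -7.0, -3.0, 1.5, 3.0, 3.5, 3.5, 3.5, 1.5]
[[-0.045, 0.115], [-0.15, 0.104], [-0.126, 0.026], [-0.061, -0.009], [-0.008, -0.011]]
[[-0.045, 0.104], [-0.15, 0.089], [-0.126, 0.017], [-0.061, -0.014], [-0.008, -0.015]]
[[-0.045, 0.096], [-0.15, 0.078], [-0.126, 0.012], [-0.061, -0.015], [-0.008, -0.015]]
```

```bash
python3 -m crank '[[-1,[0,0,0],-7],[-1,[0,0,0],-7],[-1,[0,0,0],-6.5],[-1,[0,0,0],-2.5],[-1,[0,0,0],1.5],[-1,[0,0,0],3],[-1,[0,0,0],3.5],[-1,[0,0,0],3],[-1,[0,0,0],1.5],[-1,[0,0,0],0]]' | head -2; python3 plan2.py 0 0 0 5
```

```text
clock: 25.63
position: [0.3902, 0.0601, 0.3222]
clk 25.63 psi -3.06 rpy [-0.029  0.002 -0.032] phi -0.0551 (75/19) lean -0.084 org [0.4739 0.05   0.0827] F [-0.1 -0.1 -8.5]
rows [5.0, 5.0, 5.0, 5.0, 5.0, -0.5, -3.5, -4.0, -4.0, -4.0, -4.0, -2.5]
0.6 [[0.099, -0.148], [0.202, -0.116], [0.106, -0.013], [0.002, 0.008]]
0.8 [[0.099, -0.122], [0.202, -0.082], [0.106, 0.001], [0.002, 0.018]]
1.0 [[0.099, -0.106], [0.202, -0.066], [0.106, -0.0], [0.002, 0.01]]
```

```bash
cat > fit2.py <<'E'
from plan2 import *
from scipy.optimize import least_squares
S=[(-9.6,.1257,[-5,-5,-5,-4,-2,0,0]),(-30.5,.072,[7,7,7,7,4,0,0]),(1.31,-.025,[4,2,-.5,-1.5,-1.5,-1,-.5,0]),(2.39,.0076,[-4,-2.5,-.5,.5,1,.5,0]),(-2.48,.008,[.5,.5,.5,0,0,0,0,0]),(-1.05,.014,[-2.5,-1,0,.5,.5,.5,.5,0]),(-2.5,.0051,[0,0,.5,.5,.5,.5,0,0]),(-.55,.0015,[-1.5,-.5,.5,.5,.5,0,0,0]),(-1.04,-.0043,[1,.5,0,0,0,-.5,0,0]),(-.05,-.0052,[0]*9),(-.05,-.0095,[1.5,.5,0,-.5,-.5,0,-.5,0]),(.41,-.0038,None),
(2.6,-.061,[5,4,2,0,-2,-2,0]),(9.34,-.0097,[-7,-6,-3,0,0,1,.5,0]),(-4.96,-.0516,[7,7,6.5,4,0,-3,-3,-2.5,-2,-1.5]),(7.22,.0171,[-7,-7,-6.5,-2.5,1.5,3,3.5,3,1.5,0]),(-3.06,-.0551,None)]
def seg(psi,phi,rows,T,dl,ac,jf,tau,om=None,v=0.,pause=True,trace=None):
    c=.3;mgl=c/T;ml=mgl/9.81;J=jf*.0149*mgl/.417;cmd=psi;b=beta(psi);th=phi+b;dt=1/240
    om=(th+dl)/T if om is None else om
    for r,n in ([(0,12)] if pause else [])+[(r,20) for r in rows]:
        for k in range(n):
            cmd+=np.radians(r)/20;v2=(cmd-psi)/tau;psi+=v2*dt;a=-ac*(v2-v)/dt;v=v2
            b2=beta(psi);bd=(b2-b)/dt;b=b2;om+=dt*(mgl*(th+dl)-c*(om-bd)+ml*a)/J;th+=om*dt
        if trace is not None:trace.append((b,th-b,th))
    return th-b,om,v
def res(x):
    o=[];om=None;v=0
    for i,(ps,ph,rows) in enumerate(S):
        if rows is None: om=None;v=0;continue
        p,om,v=seg(np.radians(ps),ph,rows,*x,om=om,v=v);o.append(p-S[i+1][1])
    return o
if __name__=="__main__":
    for lab,f,x0 in(("T,d",lambda x:res([x[0],x[1],.15,1,.03]),[.8,.005]),("T,d,ac",lambda x:res([x[0],x[1],x[2],1,.03]),[.8,.005,.15]),("all",lambda x:res([x[0],x[1],x[2],x[3],.03]),[.8,.005,.15,1.])):
        r=least_squares(f,x0,x_scale=np.array([.1,.005,.05,.3])[:len(x0)],diff_step=.01);print(lab,np.round(r.x,4),np.round(r.fun,3))
E
python3 fit2.py
```

```text
T,d [0.9103 0.0046] [ 0.025 -0.002 -0.011 -0.001 -0.009 -0.002 -0.006 -0.001 -0.001  0.003
 -0.    -0.032  0.038 -0.025  0.022]
T,d,ac [ 0.7587  0.0042 -0.1706] [-0.002  0.    -0.007 -0.004 -0.011 -0.007 -0.01  -0.006 -0.002  0.002
  0.    -0.024  0.032 -0.012  0.033]
all [0.7463 0.005  0.0648 0.044 ] [-0.017  0.005 -0.001 -0.005 -0.009 -0.007 -0.009 -0.005  0.001  0.003
  0.003 -0.015  0.025  0.007  0.011]
  cost_new = 0.5 * np.dot(f_new, f_new)
fit2.py:11: RuntimeWarning: overflow encountered in scalar divide
  b2=beta(psi);bd=(b2-b)/dt;b=b2;om+=dt*(mgl*(th+dl)-c*(om-bd)+ml*a)/J;th+=om*dt
fit2.py:11: RuntimeWarning: invalid value encountered in scalar subtract
  b2=beta(psi);bd=(b2-b)/dt;b=b2;om+=dt*(mgl*(th+dl)-c*(om-bd)+ml*a)/J;th+=om*dt
fit2.py:11: RuntimeWarning: overflow encountered in scalar add
  b2=beta(psi);bd=(b2-b)/dt;b=b2;om+=dt*(mgl*(th+dl)-c*(om-bd)+ml*a)/J;th+=om*dt
```

```bash
cat > plan3.py <<'E'
from fit2 import *
P=(.75,.005,.08,.5,.03)
def plan(psi,phi,N=9,rate=7,M=7,tr=None):
    def f(r):
        t=[];seg(psi,phi,list(r)+[0]*M,*P,trace=t);t=np.array(t)[1:]
        w=np.linspace(.3,1,N+M)
        return np.r_[(t[:,2]+.005)*3*w,t[:,0]*2*w,np.array(r)*.003,np.diff(r)*.004,(t[-M:,1]+.005)*15,t[-M:,0]*4]
    x=least_squares(f,np.zeros(N),bounds=(-rate,rate),diff_step=.05).x;x=[round(v*2)/2 for v in x]
    for T in(.65,.75,.85):
        t=[];seg(psi,phi,x+[0]*2,T,*P[1:],trace=t);print(" T",T,np.round(np.array(t)[2::3],3).tolist())
    return x
if __name__=="__main__":
    if len(sys.argv)>2: ps,ph=np.radians(float(sys.argv[2])),float(sys.argv[1])
    else:
        ck=robot.read_state()["clock"];C,s,ph,a,bb=wrist(float(sys.argv[1]),name="z%.2f"%ck);rp=roll(C);ps=psi_now(s["ee_rot"])
        print("clk %.2f psi %.2f rpy %s phi %.4f (%.0f/%.0f) lean %.3f org %s F %s"%(ck,np.degrees(ps),np.round(rp,3),ph,a,bb,ph+rp[0],C[:3,3].round(4),s["ft_force"].round(1)))
    print("rows",plan(ps,ph))
E
python3 plan3.py -.053 -3.06
```

```text
T 0.65 [[0.084, -0.115, -0.031], [0.159, -0.041, 0.119], [0.077, -0.012, 0.065], [0.004, -0.007, -0.003]]
 T 0.75 [[0.084, -0.105, -0.022], [0.159, -0.036, 0.123], [0.077, -0.012, 0.065], [0.004, -0.009, -0.005]]
 T 0.85 [[0.084, -0.098, -0.014], [0.159, -0.035, 0.125], [0.077, -0.013, 0.064], [0.004, -0.012, -0.008]]
rows [7.0, 7.0, 7.0, 2.5, -5.0, -4.0, -2.0, -2.0, -7.0]
```

```bash
python3 -m crank '[[-1,[0,0,0],7],[-1,[0,0,0],7],[-1,[0,0,0],7],[-1,[0,0,0],2],[-1,[0,0,0],-4.5],[-1,[0,0,0],-4.5],[-1,[0,0,0],-3],[-1,[0,0,0],-3],[-1,[0,0,0],-3],[-1,[0,0,0],-1]]' | head -2; python3 plan3.py 0
```

```text
clock: 26.52
position: [0.3902, 0.0601, 0.3222]
clk 26.52 psi 0.76 rpy [ 0.007  0.001 -0.088] phi -0.0064 (99/24) lean 0.000 org [0.4743 0.0539 0.0827] F [-0.4 -0.1 -8.5]
 T 0.65 [[-0.002, -0.004, -0.006], [-0.002, -0.005, -0.007], [-0.002, -0.006, -0.008], [-0.002, -0.008, -0.01]]
 T 0.75 [[-0.002, -0.004, -0.006], [-0.002, -0.006, -0.008], [-0.002, -0.007, -0.009], [-0.002, -0.008, -0.01]]
 T 0.85 [[-0.002, -0.005, -0.007], [-0.002, -0.006, -0.008], [-0.002, -0.007, -0.009], [-0.002, -0.008, -0.01]]
rows [-1.0, 0.0, 0.0, 0.0, 0.0, 0.0, 0.0, 0.0, 0.0]
```

```bash
python3 -m crank '[[-1,[0,0.003,0],0],[-1,[0,0.006,0],0],[-1,[0,0.007,0],0],[-1,[0,0.007,0],0],[-1,[0,0.007,0],0],[-1,[0,0.007,0],0],[-1,[0,0.007,0],0],[-1,[0,0.007,0],0]]' | head -2; python3 plan3.py 0
```

```text
clock: 27.23
position: [0.3843, 0.0089, 0.3214]
clk 27.23 psi 0.96 rpy [ 0.008  0.001 -0.091] phi -0.0192 (93/19) lean -0.011 org [0.4684 0.0028 0.0819] F [ 0.3  0.2 -8.6]
 T 0.65 [[0.044, -0.02, 0.024], [0.016, -0.006, 0.01], [0.009, -0.005, 0.004], [-0.0, -0.002, -0.003]]
 T 0.75 [[0.044, -0.019, 0.025], [0.016, -0.008, 0.008], [0.009, -0.007, 0.002], [-0.0, -0.006, -0.006]]
 T 0.85 [[0.044, -0.018, 0.025], [0.016, -0.009, 0.007], [0.009, -0.009, 0.0], [-0.0, -0.009, -0.009]]
rows [4.0, -0.5, -1.5, -1.0, -0.5, -0.5, 0.0, 0.0, -1.0]
```

```bash
python3 -m crank '[[-1,[0,0.007,0],4],[-1,[0,0.007,0],-0.5],[-1,[0,0.007,0],-1.5],[-1,[0,0.007,0],-1],[-1,[0,0.007,0],-0.5],[-1,[0,0.007,0],0],[-1,[0,0.007,0],0],[-1,[0,0.007,0],0]]' | head -2; python3 plan3.py 0
```

```text
clock: 27.95
position: [0.3768, -0.0463, 0.3198]
clk 27.95 psi 1.43 rpy [ 0.013  0.001 -0.098] phi -0.0313 (113/16) lean -0.019 org [ 0.461  -0.0521  0.0803] F [-0.4  0.4 -8.2]
 T 0.65 [[0.079, -0.038, 0.041], [0.036, -0.009, 0.027], [0.02, -0.001, 0.019], [-0.0, 0.002, 0.001]]
 T 0.75 [[0.079, -0.036, 0.044], [0.036, -0.011, 0.024], [0.02, -0.006, 0.014], [-0.0, -0.005, -0.006]]
 T 0.85 [[0.079, -0.034, 0.045], [0.036, -0.014, 0.022], [0.02, -0.009, 0.011], [-0.0, -0.01, -0.011]]
rows [7.0, 0.0, -2.5, -1.5, -1.0, -0.5, -0.5, -0.5, -2.0]
```

```bash
python3 -m crank '[[-1,[0,0.007,0],7],[-1,[0,0.007,0],1],[-1,[0,0.007,0],-2],[-1,[0,0.007,0],-1.5],[-1,[0,0.007,0],-1],[-1,[0,0.007,0],-0.5],[-1,[0,0.007,0],-0.5],[-1,[0,0.007,0],0]]' | head -2; python3 plan3.py 0
```

```text
clock: 28.67
position: [0.3666, -0.1013, 0.3163]
clk 28.67 psi 3.75 rpy [ 0.034  0.002 -0.133] phi -0.0291 (101/19) lean 0.005 org [ 0.451  -0.1048  0.0768] F [ 0.4  0.4 -8.6]
 T 0.65 [[0.057, -0.021, 0.036], [0.028, -0.006, 0.022], [0.017, 0.001, 0.018], [0.007, 0.009, 0.016]]
 T 0.75 [[0.057, -0.021, 0.036], [0.028, -0.01, 0.018], [0.017, -0.005, 0.012], [0.007, -0.001, 0.006]]
 T 0.85 [[0.057, -0.022, 0.035], [0.028, -0.012, 0.015], [0.017, -0.01, 0.007], [0.007, -0.007, 0.0]]
rows [3.0, -1.0, -1.5, -1.0, -0.5, -0.5, -0.5, 0.0, -1.0]
```

```bash
python3 -m crank '[[-1,[0.001,0.007,0],3],[-1,[0.001,0.007,0],-1],[-1,[0.001,0.007,0],-1.5],[-1,[0.001,0.007,0],-1],[-1,[0.001,0.007,0],-0.5],[-1,[0.001,0.007,0],-0.5],[-1,[0.001,0.007,0],0],[-1,[0.001,0.007,0],0]]' | head -2; python3 plan3.py 0
```

```text
clock: 29.38
position: [0.3644, -0.1578, 0.3181]
clk 29.38 psi 2.37 rpy [ 0.021  0.001 -0.112] phi -0.0288 (114/19) lean -0.007 org [ 0.4487 -0.1626  0.0786] F [-0.2  0.1 -8.6]
 T 0.65 [[0.063, -0.026, 0.037], [0.029, -0.009, 0.02], [0.018, -0.004, 0.014], [0.004, 0.002, 0.006]]
 T 0.75 [[0.063, -0.025, 0.038], [0.029, -0.012, 0.017], [0.018, -0.008, 0.01], [0.004, -0.005, -0.002]]
 T 0.85 [[0.063, -0.025, 0.038], [0.029, -0.014, 0.015], [0.018, -0.012, 0.007], [0.004, -0.01, -0.007]]
rows [5.0, -1.0, -2.0, -1.0, -0.5, -0.5, -0.5, 0.0, -1.5]
```

```bash
python3 -m crank '[[-1,[0.001,0.007,0],4.5],[-1,[0.001,0.007,0],-1],[-1,[0.001,0.007,0],-2],[-1,[0.001,0.007,0],-1],[-1,[0.001,0.007,0],-0.5],[-1,[0.001,0.007,0],-0.5],[-1,[0.001,0.007,0],-0.5],[-1,[0.001,0.007,0],0],[-1,[0.001,0.006,0],0]]' | head -2; python3 plan3.py 0
```

```text
clock: 30.18
position: [0.3628, -0.2205, 0.3205]
clk 30.18 psi 1.44 rpy [ 0.013  0.001 -0.099] phi -0.0650 (114/20) lean -0.052 org [ 0.4469 -0.2262  0.081 ] F [ 0.2 -0.3 -8. ]
 T 0.65 [[0.126, -0.115, 0.011], [0.131, -0.024, 0.107], [0.069, -0.007, 0.062], [0.004, 0.003, 0.007]]
 T 0.75 [[0.126, -0.107, 0.019], [0.131, -0.026, 0.105], [0.069, -0.013, 0.056], [0.004, -0.008, -0.003]]
 T 0.85 [[0.126, -0.101, 0.025], [0.131, -0.029, 0.102], [0.069, -0.019, 0.05], [0.004, -0.016, -0.012]]
rows [7.0, 7.0, 6.0, -4.5, -4.5, -3.0, -1.5, -1.0, -6.5]
```

```bash
python3 plan3.py -.055 1.44
```

```text
T 0.65 [[0.126, -0.101, 0.025], [0.099, -0.019, 0.08], [0.055, -0.003, 0.052], [0.004, 0.006, 0.011]]
 T 0.75 [[0.126, -0.094, 0.032], [0.099, -0.021, 0.077], [0.055, -0.009, 0.046], [0.004, -0.004, 0.0]]
 T 0.85 [[0.126, -0.088, 0.038], [0.099, -0.024, 0.075], [0.055, -0.014, 0.041], [0.004, -0.012, -0.008]]
rows [7.0, 7.0, 1.0, -4.0, -3.0, -2.0, -1.0, -1.0, -5.0]
```

```bash
python3 -m crank '[[-1,[0,0,0],7],[-1,[0,0,0],7],[-1,[0,0,0],1],[-1,[0,0,0],-4],[-1,[0,0,0],-3],[-1,[0,0,0],-2],[-1,[0,0,0],-2],[-1,[0,0,0],-2.5],[-1,[0,0,0],-1.5],[-1,[0,0,0],0]]' | head -2; python3 plan3.py 0; python3 - <<'E'
from est import *
# refine tray from scene+side: project expected inner rim
s=robot.read_state();print(s["joint_pos"])
im,m=snap("wrist");cv2.imwrite("pics/v10.png",im[:,:,::-1])
E
```

```text
clock: 31.07
position: [0.3627, -0.2198, 0.3205]
clk 31.07 psi 1.25 rpy [ 0.011  0.002 -0.095] phi -0.0926 (112/21) lean -0.081 org [ 0.4468 -0.2256  0.0809] F [-0.4  0.3 -7.9]
 T 0.65 [[0.124, -0.154, -0.03], [0.276, -0.107, 0.17], [0.109, 0.008, 0.116], [0.022, -0.003, 0.019]]
 T 0.75 [[0.124, -0.144, -0.02], [0.276, -0.098, 0.178], [0.109, -0.0, 0.108], [0.022, -0.013, 0.008]]
 T 0.85 [[0.124, -0.137, -0.013], [0.276, -0.093, 0.183], [0.109, -0.008, 0.1], [0.022, -0.023, -0.001]]
rows [7.0, 7.0, 7.0, 7.0, 1.0, -7.0, -7.0, -7.0, -7.0]
[-0.8551 -0.2859  2.3337  0.5871  0.7483  0.4739]
```

View pics/v10.png

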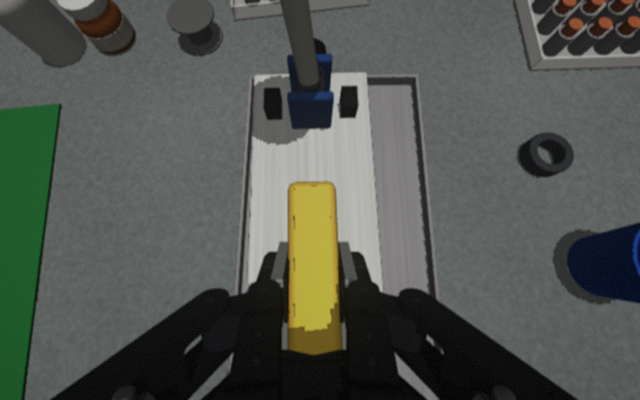

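The wrist picture shows the carrier over the tray, left of its middle. The tray rim runs from (250,75) to (418,78) and the post leans left. I'll recover the balance first.

```bash
python3 -m crank '[[-1,[0,0,0],7],[-1,[0,0,0],7],[-1,[0,0,0],7],[-1,[0,0,0],7],[-1,[0,0,0],2],[-1,[0,0,0],-4],[-1,[0,0,0],-4],[-1,[0,0,0],0]]' | head -2; python3 plan3.py -.05
```

```text
clock: 31.83
position: [0.3627, -0.2199, 0.3205]
clk 31.83 psi 23.30 rpy [ 0.216  0.036 -0.416] phi -0.0278 (116/20) lean 0.189 org [ 0.4529 -0.204   0.0836] F [-0.6  0.3 -8.5]
 T 0.65 [[0.109, 0.079, 0.188], [-0.09, 0.134, 0.043], [-0.157, 0.061, -0.097], [-0.073, 0.072, -0.001]]
 T 0.75 [[0.109, 0.063, 0.172], [-0.09, 0.102, 0.012], [-0.157, 0.025, -0.132], [-0.073, 0.024, -0.049]]
 T 0.85 [[0.109, 0.051, 0.16], [-0.09, 0.079, -0.011], [-0.157, 0.004, -0.153], [-0.073, -0.002, -0.075]]
rows [-7.0, -7.0, -7.0, -7.0, -7.0, -7.0, -3.0, 7.0, 7.0]
```

```bash
python3 -m crank '[[-1,[0,0,0],-7],[-1,[0,0,0],-7],[-1,[0,0,0],-7],[-1,[0,0,0],-7],[-1,[0,0,0],-4],[-1,[0,0,0],0]]' | head -2; python3 plan3.py .03
```

```text
clock: 32.38
position: [0.3627, -0.2199, 0.3205]
clk 32.38 psi -8.53 rpy [-0.081  0.007  0.048] phi 0.0472 (118/19) lean -0.034 org [ 0.4464 -0.2356  0.0813] F [ 0.5  0.5 -8.8]
 T 0.65 [[-0.123, 0.029, -0.094], [-0.057, -0.005, -0.062], [-0.035, -0.019, -0.054], [-0.01, -0.033, -0.043]]
 T 0.75 [[-0.123, 0.03, -0.093], [-0.057, 0.003, -0.054], [-0.035, -0.006, -0.04], [-0.01, -0.012, -0.022]]
 T 0.85 [[-0.123, 0.032, -0.092], [-0.057, 0.009, -0.047], [-0.035, 0.004, -0.031], [-0.01, 0.002, -0.008]]
rows [-6.0, 2.0, 3.5, 2.0, 1.5, 1.0, 0.5, 0.5, 2.5]
```

```bash
python3 -m crank '[[-1,[0,0,0],-3.5],[-1,[0,0,0],0.5],[-1,[0,0,0],3],[-1,[0,0,0],2.5],[-1,[0,0,0],1.5],[-1,[0,0,0],0.5],[-1,[0,0,0],0]]' | head -2; python3 plan3.py .0
```

```text
clock: 33.02
position: [0.3627, -0.2199, 0.3204]
clk 33.02 psi -3.91 rpy [-0.037  0.003 -0.02 ] phi 0.0052 (118/19) lean -0.032 org [ 0.4464 -0.2309  0.081 ] F [-0.5 -0.3 -7.9]
 T 0.65 [[-0.01, -0.008, -0.018], [-0.008, -0.008, -0.016], [-0.008, -0.013, -0.021], [-0.008, -0.02, -0.029]]
 T 0.75 [[-0.01, -0.006, -0.016], [-0.008, -0.005, -0.013], [-0.008, -0.008, -0.016], [-0.008, -0.012, -0.021]]
 T 0.85 [[-0.01, -0.004, -0.014], [-0.008, -0.003, -0.011], [-0.008, -0.005, -0.013], [-0.008, -0.008, -0.016]]
rows [2.5, 0.5, 0.0, 0.0, 0.0, 0.0, 0.0, 0.0, 0.0]
```

```bash
python3 -m crank '[[-1,[0,0,0],3.5],[-1,[0,0,0],0.5],[-1,[0,0,0],0],[-1,[0,0,0],0],[-1,[0,0,0],0],[-1,[0,0,0],0]]' | head -2; python3 plan3.py .0
```

```text
clock: 33.57
position: [0.3627, -0.2199, 0.3205]
clk 33.57 psi -0.07 rpy [-0.001  0.001 -0.076] phi 0.0080 (117/21) lean 0.007 org [ 0.4467 -0.227   0.0809] F [-0.   0.8 -7.9]
 T 0.65 [[-0.044, 0.012, -0.032], [-0.016, -0.002, -0.019], [-0.01, -0.003, -0.013], [-0.001, -0.005, -0.006]]
 T 0.75 [[-0.044, 0.01, -0.034], [-0.016, -0.001, -0.018], [-0.01, -0.002, -0.012], [-0.001, -0.003, -0.003]]
 T 0.85 [[-0.044, 0.009, -0.035], [-0.016, -0.001, -0.017], [-0.01, -0.001, -0.011], [-0.001, -0.001, -0.001]]
rows [-5.0, 0.5, 1.5, 1.0, 0.5, 0.5, 0.0, 0.0, 1.0]
```

```bash
python3 -m crank '[[-1,[-0.001,0.001,0.002],-3.5],[-1,[-0.001,0.001,0.003],0],[-1,[-0.001,0.001,0.003],1],[-1,[-0.001,0.001,0.003],0.5],[-1,[-0.001,0.001,0.003],0.5],[-1,[-0.001,0.001,0.003],0.5],[-1,[-0.001,0.001,0.002],0],[-1,[-0.001,0.001,0.002],0]]' | head -2; python3 plan3.py .0
```

```text
clock: 34.28
position: [0.3668, -0.2286, 0.2982]
clk 34.28 psi -1.03 rpy [-0.01   0.002 -0.062] phi 0.0106 (117/20) lean 0.001 org [ 0.4507 -0.2366  0.0586] F [ 0.4 -0.  -8.5]
 T 0.65 [[-0.048, 0.012, -0.036], [-0.021, -0.004, -0.024], [-0.01, -0.007, -0.017], [-0.0, -0.01, -0.01]]
 T 0.75 [[-0.048, 0.011, -0.038], [-0.021, -0.002, -0.023], [-0.01, -0.004, -0.014], [-0.0, -0.006, -0.006]]
 T 0.85 [[-0.048, 0.01, -0.038], [-0.021, -0.001, -0.021], [-0.01, -0.002, -0.012], [-0.0, -0.002, -0.003]]
rows [-4.5, 0.5, 1.5, 1.0, 0.5, 0.5, 0.5, 0.0, 1.0]
```

```bash
python3 -m crank '[[-1,[-0.001,0.001,0.003],-4],[-1,[-0.001,0.001,0.003],0],[-1,[-0.001,0.001,0.003],1],[-1,[-0.002,0.001,0.003],1],[-1,[-0.001,0.001,0.003],0.5],[-1,[-0.001,0.001,0.003],0.5],[-1,[-0.001,0.001,0.002],0.5],[-1,[-0.001,0.001,0.001],0]]' | head -2; python3 plan3.py .0
```

```text
clock: 35.0
position: [0.3702, -0.2372, 0.2758]
clk 35.00 psi -1.49 rpy [-0.014  0.002 -0.055] phi -0.0071 (117/21) lean -0.021 org [ 0.454  -0.2457  0.0362] F [-0.1  0.1 -7.7]
 T 0.65 [[0.019, -0.014, 0.005], [0.01, -0.007, 0.003], [0.01, -0.004, 0.006], [0.005, 0.001, 0.006]]
 T 0.75 [[0.019, -0.012, 0.006], [0.01, -0.006, 0.004], [0.01, -0.003, 0.007], [0.005, 0.001, 0.006]]
 T 0.85 [[0.019, -0.011, 0.008], [0.01, -0.006, 0.004], [0.01, -0.003, 0.007], [0.005, 0.0, 0.005]]
rows [3.5, 0.0, -0.5, -0.5, 0.0, 0.0, 0.0, 0.0, -0.5]
```

```bash
python3 -m crank '[[-1,[0,0,0],3.5],[-1,[0,0,0],0],[-1,[0,0,0],-0.5],[-1,[0,0,0],-0.5],[-1,[0,0,0],0],[-1,[0,0,0],0],[-1,[0,0,0],0],[-1,[0,0,0],0]]' | head -2; python3 plan3.py .0
```

```text
clock: 35.72
position: [0.3702, -0.2371, 0.2762]
clk 35.72 psi 0.94 rpy [ 0.009  0.001 -0.091] phi 0.0014 (118/20) lean 0.010 org [ 0.4543 -0.2431  0.0367] F [-0.3  0.1 -7.2]
 T 0.65 [[-0.028, 0.008, -0.02], [-0.011, -0.003, -0.015], [-0.01, -0.004, -0.014], [-0.005, -0.007, -0.012]]
 T 0.75 [[-0.028, 0.007, -0.022], [-0.011, -0.003, -0.015], [-0.01, -0.004, -0.014], [-0.005, -0.007, -0.012]]
 T 0.85 [[-0.028, 0.005, -0.023], [-0.011, -0.003, -0.015], [-0.01, -0.004, -0.014], [-0.005, -0.006, -0.011]]
rows [-4.0, 0.0, 1.0, 0.5, 0.5, 0.0, 0.0, 0.0, 0.5]
```

```bash
python3 -m crank '[[-1,[0,0,0],-3.5],[-1,[0,0,0],0],[-1,[0,0,0],0.5],[-1,[0,0,0],0.5],[-1,[0,0,0],0.5],[-1,[0,0,0],0.5],[-1,[0,0,0],0.5],[-1,[0,0,0],0]]' | head -2; python3 plan3.py .0
```

```text
clock: 36.43
position: [0.3702, -0.2371, 0.2762]
clk 36.43 psi -0.00 rpy [-0.     0.001 -0.077] phi 0.0004 (118/19) lean -0.000 org [ 0.4542 -0.2441  0.0367] F [ 0.4 -0.1 -7.9]
 T 0.65 [[-0.019, 0.003, -0.016], [-0.009, -0.003, -0.013], [-0.009, -0.006, -0.015], [-0.005, -0.01, -0.014]]
 T 0.75 [[-0.019, 0.002, -0.016], [-0.009, -0.003, -0.012], [-0.009, -0.005, -0.015], [-0.005, -0.008, -0.013]]
 T 0.85 [[-0.019, 0.002, -0.017], [-0.009, -0.003, -0.012], [-0.009, -0.005, -0.014], [-0.005, -0.007, -0.011]]
rows [-2.0, 0.0, 0.5, 0.5, 0.0, 0.0, 0.0, 0.0, 0.5]
```

Balanced and level just above the tray. Next I'll finish the hold, lower it, release, back off upwards and hand in.

```bash
python3 -m crank '[[-1,[0,0,0],-1.5],[-1,[0,0,0],0],[-1,[0,0,0],0.5],[-1,[0,0,0],0.5],[-1,[0,0,0],0],[-1,[0,0,0],0],[-1,[0,0,0],0],[-1,[0,0,0],0],[-1,[0,0,0],0],[-1,[0,0,0],0]]' | head -2
python3 -m crank '[[-1,[-0.0009,0,0.0014],0],[-1,[-0.0018,0,0.0027],0],[-1,[-0.0018,0,0.0027],0],[-1,[-0.0018,0,0.0027],0],[-1,[-0.0018,0,0.0027],0],[-1,[-0.0018,0,0.0027],0],[-1,[-0.0018,0,0.0027],0],[-1,[-0.0018,0,0.0027],0],[-1,[-0.0018,0,0.0027],0],[-1,[-0.0018,0,0.0027],0]]'
python3 -m crank '[[-1,[-0.0003,0,0.0004],0],[-1,[-0.0003,0,0.0004],0],[-1,[-0.0003,0,0.0004],0],[-1,[-0.0003,0,0.0004],0],[-1,[-0.0003,0,0.0004],0],[-1,[0,0,0],0]]'
python3 plan3.py 0 | head -1
python3 -m crank '[[1,[0,0,0],0],[1,[0,0,0],0],[1,[0,0,0],0],[1,[0,0,0],0],[1,[0,0,0],0],[1,[0,0,0],0],[1,[0,0,0],0],[1,[0,0,0],0],[1,[0,0,0],0]]'
python3 -m crank '[[1,[0.004,0,-0.006],0],[1,[0.006,0,-0.009],0],[1,[0.011,0,-0.017],0],[1,[0.011,0,-0.017],0],[1,[0.011,0,-0.017],0],[1,[0.011,0,-0.017],0],[1,[0.011,0,-0.017],0],[1,[0.006,0,-0.009],0],[1,[0,0,0],0],[1,[0,0,0],0]]'
python3 -m crank '[[1,[0,0,0],0],[1,[0,0,0],0],[1,[0,0,0],0],[1,[0,0,0],0],[1,[0,0,0],0],[1,[0,0,0],0],[1,[0,0,0],0],[1,[0,0,0],0],[1,[0,0,0],0],[1,[0,0,0],0]]' | head -1
python3 -c "
from workcell import robot
print(robot.hand_in())"
```

```text
clock: 37.32
position: [0.3702, -0.2372, 0.2762]
clock: 38.15
position: [0.3698, -0.2371, 0.2451]
ee_rot: [[0.836, -0.091, 0.541], [-0.078, -0.996, -0.048], [0.543, -0.002, -0.84]]
ft_force: [1.2, -1.0, -7.7]
grip_width: 0.0223
gripper_force: 108.6
clock: 38.65
position: [0.3699, -0.2373, 0.2436]
ee_rot: [[0.835, -0.091, 0.542], [-0.078, -0.996, -0.048], [0.544, -0.002, -0.839]]
ft_force: [-2.0, 0.2, -4.3]
grip_width: 0.0227
gripper_force: 109.3
clk 38.65 psi -0.55 rpy [-0.006  0.    -0.069] phi -0.0189 (111/19) lean -0.025 org [ 0.4541 -0.245   0.0042] F [-2.   0.2 -4.3]
clock: 39.45
position: [0.3696, -0.237, 0.2428]
ee_rot: [[0.836, -0.091, 0.541], [-0.078, -0.996, -0.048], [0.543, -0.002, -0.84]]
ft_force: [-0.1, 0.4, 1.0]
grip_width: 0.0854
gripper_force: 0.0
clock: 40.28
position: [0.3699, -0.2373, 0.3732]
ee_rot: [[0.836, -0.091, 0.541], [-0.077, -0.996, -0.048], [0.544, -0.001, -0.839]]
ft_force: [-0.1, 0.1, 0.1]
grip_width: 0.0853
gripper_force: 0.0
clock: 41.12
the job is handed in; nothing more can be done
None
```

The job is handed in: the carrier was set down in the tray with the mast about 0.02 rad from upright, about 3° off the tray's line, then released; in the carry the mast leaned to roughly 0.2 rad and the base rolled to about 0.25 rad while I rebalanced, and I took no picture after release.

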